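# Clamp an instrument box in the bench vise and fill it

### The arm

A 6-joint arm with a two-finger parallel gripper is mounted at the origin on a cart in front of the work surface, level with it; the furniture and walls round the work are solid. World frame = base frame: x ahead of the robot, y to its left, z up, the work surface at z = 0. Lengths are in m, angles in rad, forces in N, time in s.
With the tool pointing down it reaches from about 0.35 to 0.975 m from the base axis. Payload 4.9 kg.
Tool frame: the origin (TCP) lies at the very end of the fingers, on their centre line; the grasp point (between the pads) lies 19 mm behind it; z points along the fingers, y is the line along which they close (so a half turn about z gives the same grasp; the last joint's range is limited). The gripper opens to 85 mm and grips with 20 to 120 N. Pads are 22 mm wide; open, the fingers measure 114 mm over their backs; the gripper's body (76 mm by 85 mm) begins 54 mm behind the grasp point. The pads swing forward as they close: fully open they stand 13 mm farther back than shut.
Start: joints at [-1.372, 0.053, 1.613, -0, 1.476, -0.119], TCP at [0.195, -0.594, 0.231] pointing down, gripper open.
Joint ranges: [-3.01, 3.01], [-1.01, 2.22], [0.06, 2.58], [-1.02, 4.17], [0.09, 2.62], [-3.14, 3.14]. Speed limits (rad/s): [2.57, 2.57, 3.14, 3.14, 3.14, 3.14].

### API

Orientations are given as a unit quaternion [w, x, y, z].
In Python, from plant import state, optics, ticket, nets gives the robot as it stands. The module is installed in compiled form; this text tells all that it offers.
- The arm moves only by the shell command python3 -m inch 'ROWS' [OPENING]. ROWS is JSON, a list of rows, each an object of numbers: "dx", "dy", "dz": the shift along the tool's x, y, z as a fraction of full scale; "rx", "ry", "rz": the turn, a rotation vector about the tool's x, y, z as a fraction of full scale. In form: [{"dx": .., "dy": .., "dz": .., "rx": .., "ry": .., "rz": ..}, ...]. A call has 1 to 5 rows; each row is the pose to reach, as a shift and turn from the pose commanded when the call began, along the tool's axes at that moment; what a row does not reach only later rows make up. Full scale, the value 1, is 0.8 m for a shift and 1.5 rad for a turn. A row lasts 1/10 s, in which the tool goes at most 50 mm and 8.59 degrees, less where a joint would pass 70% of its speed; a pose out of reach is approached as far as the arm can. A call with a number of a shift or a turn outside -1 to 1 is refused whole. A call with a gripper value outside its range is refused whole. OPENING is the opening, from -1 (shut) to 1 (fully open), set as the call begins (- or left out, the last holds). The fingers move at their own pace and stop on an object; the grip force is fixed at half the most. Time passes only in rows, so rows that repeat a pose let the fingers close. It gives the time, the measured TCP pose, the force, the opening and the grip force at its end, in the units of the state.
- state(): the state, without advancing time (a new reading comes with each control period).
- optics.grab_frame(name): name is "side" or "top"; returns the picture (480x640x3 uint8, red, green, blue); there is no depth.
- optics.camera_info(name): a dict with "fx", "fy", "cx", "cy" (pixels), "k1" (the pictures are not rectified: a ray, as slopes to the right and down, at radius r is drawn at 1 + k1 r^2 times it, then the intrinsics apply), "R" (3x3) and "t" (3): a world point X has camera coordinates R X + t. Camera axes: x right, y down, z forward; pixel columns grow to the right and rows downward; lengths in m; the calibration is good to about 2 mm. A picture is of the moment at which its call begins. camera_info takes no time and is no camera call.
- ticket.job_done(): hands the job in; it is judged then, once.
Trained networks look in the newest picture that a camera, given by its name, has taken for a name from the list of things; names that differ only in an ending like _2 or _b are one class to them, and where a whole thing is asked for, a point or a joint stands for the part that bears it (a point fixed in the world has none). Each returns a list of dicts, best first, with "confidence" (0 to 1); they miss things now and then, are a little off and sometimes report something else, mostly with a low value. They report only what shows in the picture. A call takes as long as a camera call. They do not tell look-alikes from the thing itself.
- nets.boxes_of(camera, name): "bbox" ([centre column, centre row, width, height] in pixels, round what is visible of it).
- nets.outline_of(camera, name): "pixels" (480x640 bool, what is visible of it) and "bbox" ([centre column, centre row, width, height] in pixels, round what is visible of it).
The state is a dict: "time": time; "joint_pos": joint angles; "joint_vel": joint speeds; "joint_efforts": joint torques, N m; "tool_pos": TCP position; "tool_rot": TCP orientation; "contact_force": force on the tool from outside, world axes, zero at the start; "ft_torque": the same for the moment, N m; "gripper_width": opening from 0.0 (shut) to 1.0 (fully open); "grasp_force": force on a finger pad.
Only numpy, scipy, OpenCV 4.12 (cv2) and the standard library are available. Lean on these libraries where they do the work, as an engineer would, in place of code of your own. Each camera call takes 0.05 s, during which the arm holds its last target. There are 200 camera calls.

### The job

Set up the steel instrument box so that it cannot tip over: wind the vise's jaw back, stand the empty box upright on the middle of the vise bed between the jaws (its long side along the screw), and crank the jaw onto it until it is held tight. Only then pull every long spatula out of the upright white holder and put them all, blade down, into the clamped box. Leave the holder standing and do not disturb the tape roll, the vial or the medicine carton.

Things in the scene. Friction and masses are not known exactly. Their poses are not given: they have to be found in the camera images.
- vise: small grey iron bench vise fixed to the table (place and heading vary); bed 210 x 90 mm, its flat top 25 mm above the table. Origin: centre of the underside. x runs along the screw, from the crank handle (-x end) to the fixed jaw (+x end); z up. Front plate at x = -105 to -92 mm, 60 mm wide; jaws 90 mm wide in y. Plate and jaw tops are 85 mm above the table. Screw axis: y = 0, z = 70 mm
- fixed_face (a point): middle of the fixed jaw's clamping face, at x = 75, y = 0, z = 55 mm in the vise frame
- jaw: moving jaw with a black rubber facing that gives 1 mm per 12 N. Origin: middle of its facing when not pressed, z = 55 mm; axes as the vise's. It slides along the vise's x, driven by the crank only: its x in the vise frame runs from -37 mm (fully back, 112 mm between the jaws) to about +17 mm (58 mm between them). Gap = 75 mm minus that x
- crank (a joint): vise crank angle, rad, 0 to 19; 0 = jaw fully back, arm straight up. Clockwise seen from the handle end (looking along the vise's +x) is positive and closes the jaw, 18 mm a turn: gap = 112 mm - 18 mm x angle / 6.283. Stays where left; about 5 N at the handle turns it. It stiffens gently once the jaw touches: a sixth of a turn past first touch holds a thing tight
- crank_grip (a point): middle of the black crank handle: round, 16 mm thick, 62 mm long, along the vise's x; it spins freely on its pin, so it can be held as it goes round. At crank angle a it is at x = -158, y = -30 sin(a), z = 70 + 30 cos(a) mm in the vise frame. Handle spans x = -124 to -186 mm, crank arm x = -113 to -123. Take it from above, fingers closing along the vise's y
- instrument_box: empty stainless box, open on top, 90 (x) x 64 (y) x 120 (z) mm, walls and floor 4 mm, about 0.3 kg, upright, loose. Origin: centre of its underside. In the vise its x goes along the vise's x (either way round), the 90 mm between the jaws; it can be held across its 64 mm width near the rim
- holder: white block, 176 (x) x 60 (y) x 80 (z) mm, 0.9 kg, loose, with four upright wells in a row at x = -63, -21, 21, 63 mm, y = 0, each 25 mm square and 72 mm deep (floor 8 mm above the table). Origin: centre of its underside
- spatula_1: long ointment spatula, 150 mm, 50 g (one of two to four alike; None if absent), standing blade down in a well of the holder, leaning up to 8 degrees. Origin: middle of its blade's tip end; z runs up along it to the handle's end at 150 mm. Round grey handle 14 mm thick from z = 76 to 150 mm; steel blade 16 x 4 mm below.
- spatula_1_tip (a point): point 2 mm above the lower (blade) end of spatula_1
- spatula_2: long ointment spatula, 150 mm, 50 g (one of two to four alike; None if absent), standing blade down in a well of the holder, leaning up to 8 degrees. Origin: middle of its blade's tip end; z runs up along it to the handle's end at 150 mm. Round grey handle 14 mm thick from z = 76 to 150 mm; steel blade 16 x 4 mm below.
- spatula_2_tip (a point): point 2 mm above the lower (blade) end of spatula_2
- spatula_3: long ointment spatula, 150 mm, 50 g (one of two to four alike; None if absent), standing blade down in a well of the holder, leaning up to 8 degrees. Origin: middle of its blade's tip end; z runs up along it to the handle's end at 150 mm. Round grey handle 14 mm thick from z = 76 to 150 mm; steel blade 16 x 4 mm below.
- spatula_3_tip (a point): point 2 mm above the lower (blade) end of spatula_3
- spatula_4: long ointment spatula, 150 mm, 50 g (one of two to four alike; None if absent), standing blade down in a well of the holder, leaning up to 8 degrees. Origin: middle of its blade's tip end; z runs up along it to the handle's end at 150 mm. Round grey handle 14 mm thick from z = 76 to 150 mm; steel blade 16 x 4 mm below.
- spatula_4_tip (a point): point 2 mm above the lower (blade) end of spatula_4
- tape_roll: roll of surgical tape, 46 mm across, 56 mm tall, standing; bystander, to be left alone. Origin: centre of its underside.
- vial: dark vial with a blue cap, 31 mm across, 66 mm tall; bystander, to be left alone. Origin: centre of its underside.
- tablet_box: flat white medicine carton, 71 x 105 x 24 mm; bystander, to be left alone. Origin: centre of its underside.
Not all that is in view belongs to the job. What is shaped like the spatula_2 but purple is not meant.

How it is judged:
On the way, in this order (a step that is already met when the one before it is completed fails the run):
1. the jaw is wound back so far that the box fits (gap over 94 mm) (x of jaw in the frame of vise below -0.019 m), for 0.2 s.
2. the box stands on the vise bed and is clamped (jaw pressing on it with more than 8 N) while no spatula is in it (y of instrument_box in the frame of vise between -0.025 and 0.025 m and x of instrument_box in the frame of vise between -0.02 and 0.06 m and z of instrument_box in the frame of vise between 0.018 and 0.032 m and angle between instrument_box's own z axis and vertical below 0.08 rad and contact force between jaw and instrument_box above 8 N and not (x of spatula_1_tip in the frame of instrument_box between -0.045 and 0.045 m and y of spatula_1_tip in the frame of instrument_box between -0.032 and 0.032 m and z of spatula_1_tip in the frame of instrument_box between -0.01 and 0.04 m) and not (x of spatula_2_tip in the frame of instrument_box between -0.045 and 0.045 m and y of spatula_2_tip in the frame of instrument_box between -0.032 and 0.032 m and z of spatula_2_tip in the frame of instrument_box between -0.01 and 0.04 m) and not (x of spatula_3_tip in the frame of instrument_box between -0.045 and 0.045 m and y of spatula_3_tip in the frame of instrument_box between -0.032 and 0.032 m and z of spatula_3_tip in the frame of instrument_box between -0.01 and 0.04 m) and not (x of spatula_4_tip in the frame of instrument_box between -0.045 and 0.045 m and y of spatula_4_tip in the frame of instrument_box between -0.032 and 0.032 m and z of spatula_4_tip in the frame of instrument_box between -0.01 and 0.04 m)), for 0.3 s.
At the end, for the whole second after the job is handed in: The box stands upright (within 0.08 rad) on the vise bed, within 25 mm of the vise's centre line, the jaw pressing on it with more than 8 N; the lower tip of every spatula is inside the box, less than 40 mm above its underside; all at rest; the holder still stands (y of instrument_box in the frame of vise between -0.025 and 0.025 m and x of instrument_box in the frame of vise between -0.02 and 0.06 m and z of instrument_box in the frame of vise between 0.018 and 0.032 m and angle between instrument_box's own z axis and vertical below 0.08 rad and contact force between jaw and instrument_box above 8 N and x of spatula_1_tip in the frame of instrument_box between -0.045 and 0.045 m and y of spatula_1_tip in the frame of instrument_box between -0.032 and 0.032 m and z of spatula_1_tip in the frame of instrument_box between -0.01 and 0.04 m and x of spatula_2_tip in the frame of instrument_box between -0.045 and 0.045 m and y of spatula_2_tip in the frame of instrument_box between -0.032 and 0.032 m and z of spatula_2_tip in the frame of instrument_box between -0.01 and 0.04 m and x of spatula_3_tip in the frame of instrument_box between -0.045 and 0.045 m and y of spatula_3_tip in the frame of instrument_box between -0.032 and 0.032 m and z of spatula_3_tip in the frame of instrument_box between -0.01 and 0.04 m and x of spatula_4_tip in the frame of instrument_box between -0.045 and 0.045 m and y of spatula_4_tip in the frame of instrument_box between -0.032 and 0.032 m and z of spatula_4_tip in the frame of instrument_box between -0.01 and 0.04 m and linear speed of each of spatula_1, spatula_2, spatula_3, spatula_4, instrument_box below 0.03 m/s and angle between holder's own z axis and vertical below 0.15 rad); the robot touches nothing.
It fails at once if the tape roll is moved more than 40 mm (distance of tape_roll from where it was at the start of the episode above 0.04 m).
It fails at once if the vial is moved more than 40 mm (distance of vial from where it was at the start of the episode above 0.04 m).
It fails at once if the tablet box is moved more than 40 mm (distance of tablet_box from where it was at the start of the episode above 0.04 m).
Of spatula_1, spatula_2, spatula_3, spatula_4 only 2 to 4 are there at a start; the rules pass over those that are not, and their reading is None.
At some moment in a run one of instrument_box, holder may be knocked a few centimetres aside while the robot is not near it.
It also fails if it takes over 210 s, if anything falls off the work surface, if the arm or the gripper's body presses on something with over 40 N, if the wrist force passes 120 N, or if a joint passes its speed limit or range.

## Working session

There is one attempt and no reset: what is moved stays moved. The work goes in short steps, Python scripts to look and compute and a shell command to move; the robot and the scene stay as the last step left them, time stands still between calls to the robot, and variables do not carry over. Pictures are saved under pics/ and viewed, at most 14 in all, crops included, and the job is handed in when it is done.

```bash
mkdir -p pics; python3 - <<'E'
from plant import state, optics, ticket, nets
import cv2
for n in("top","side"):
    im=optics.grab_frame(n); cv2.imwrite(f"pics/{n}0.png",im[:,:,::-1]); i=optics.camera_info(n); print(n,i)
s=state(); print(s)
for n in("top","side"):
    for o in("vise","instrument_box","holder","spatula_1","crank_grip","jaw","tape_roll","vial","tablet_box"):
        print(n,o,[([round(float(v)) for v in d["bbox"]],round(d["confidence"],2)) for d in nets.boxes_of(n,o)][:5])
E
```

```text
top {'fx': 602.6353081164353, 'fy': 602.6353081164353, 'cx': 329.379523671443, 'cy': 235.30841062999534, 'k1': -0.019041604549295942, 'R': array([[-0.01931139, -0.99970081, -0.01501222],
       [-0.9811255 ,  0.02183781, -0.19213502],
       [ 0.19240537,  0.01101848, -0.98125367]]), 't': array([0.02696777, 0.57480731, 1.38463127])}
side {'fx': 570.7763608021558, 'fy': 570.7763608021558, 'cx': 311.67734974516924, 'cy': 242.51746803877666, 'k1': -0.042028372650248655, 'R': array([[-0.74904287, -0.66251359,  0.0032431 ],
       [-0.56313818,  0.63409431, -0.52990546],
       [ 0.34901314, -0.39874822, -0.84805052]]), 't': array([0.40023044, 0.37870909, 1.06628973])}
{'time': 0.1, 'joint_pos': array([-1.37202112e+00,  5.33045908e-02,  1.61414391e+00, -1.13184795e-05,
        1.47600665e+00, -1.18995489e-01]), 'joint_vel': array([ 0.0009667 , -0.00312788, -0.00294423, -0.00082151,  0.00040752,
       -0.00095855]), 'joint_efforts': array([-1.64463445e-04, -3.94904101e+01, -3.71364176e+01, -1.19875322e-04,
        3.90129135e-03, -1.95652476e-06]), 'tool_pos': array([ 0.19516967, -0.59315
[... 710 characters left out ...]
 20], 0.94)]
top vial [([315, 195, 48, 39], 0.33)]
top tablet_box [([315, 195, 47, 38], 0.82)]
side vise [([299, 277, 114, 126], 0.81), ([199, 290, 25, 31], 0.25)]
side instrument_box [([408, 168, 53, 62], 0.91)]
side holder [([204, 402, 96, 90], 0.9), ([226, 412, 12, 21], 0.69)]
side spatula_1 [([174, 369, 15, 22], 0.7), ([260, 373, 15, 27], 0.6), ([225, 414, 12, 25], 0.5), ([206, 400, 17, 28], 0.49), ([190, 385, 20, 26], 0.45)]
side crank_grip [([341, 228, 30, 28], 0.76)]
side jaw [([296, 273, 42, 40], 0.95), ([172, 373, 17, 21], 0.63)]
side tape_roll [([206, 399, 14, 26], 0.67), ([198, 293, 27, 30], 0.62)]
side vial [([312, 205, 11, 23], 0.65)]
side tablet_box [([246, 249, 60, 52], 0.97)]
```

View pics/top0.png

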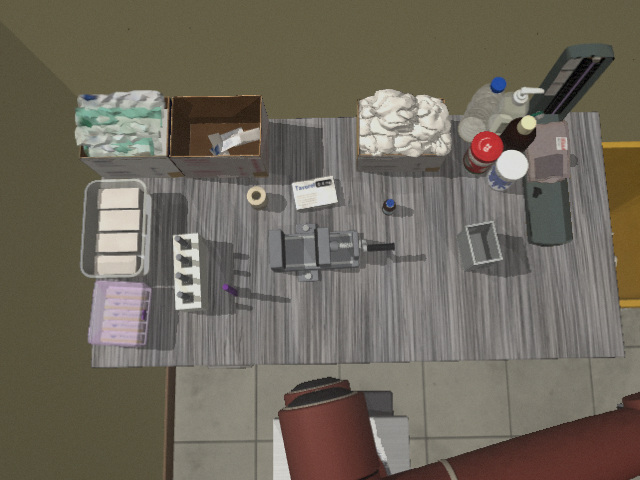

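View pics/side0.png

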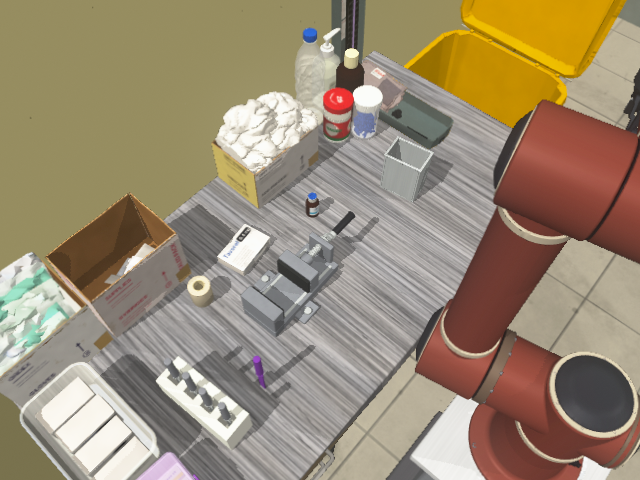

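```bash
cat > h.py <<'E'
from plant import state, optics, ticket, nets
import numpy as np, cv2
from scipy.optimize import minimize, least_squares
from scipy.spatial.transform import Rotation as Ro
C={n:optics.camera_info(n) for n in("top","side")}
def proj(n,P):
    c=C[n];p=np.atleast_2d(P)@c["R"].T+c["t"];u=p[:,:2]/p[:,2:];u=u*(1+c["k1"]*(u**2).sum(1,keepdims=True))
    return np.c_[c["fx"]*u[:,0]+c["cx"],c["fy"]*u[:,1]+c["cy"]]
def unproj(n,uv,z):
    c=C[n];d=np.array([(uv[0]-c["cx"])/c["fx"],(uv[1]-c["cy"])/c["fy"]]);u=d.copy()
    for _ in range(5):u=d/(1+c["k1"]*(u@u))
    r=c["R"].T@np.r_[u,1];o=-c["R"].T@c["t"];return o+r*(z-o[2])/r[2]
def tri(a,b):
    return least_squares(lambda X:np.r_[proj("top",X)[0]-a,proj("side",X)[0]-b],unproj("top",a,.08)).x
def W(p,L):  # local->world, p=x,y,yaw
    L=np.atleast_2d(L);c,s=np.cos(p[2]),np.sin(p[2]);return np.c_[p[0]+c*L[:,0]-s*L[:,1],p[1]+s*L[:,0]+c*L[:,1],L[:,2]]
def loc(p,P):
    d=np.asarray(P)[:2]-p[:2];c,s=np.cos(p[2]),np.sin(p[2]);return np.r_[c*d[0]+s*d[1],-s*d[0]+c*d[1],P[2]]
def bx(x0,x1,y0,y1,z0,z1):return np.array([[x,y,z] for x in(x0,x1) for y in(y0,y1) for z in(z0,z1)])
def sil(n,p,boxes):
    m=np.zeros((480,640),np.uint8)
    for b in boxes:cv2.fillConvexPoly(m,cv2.convexHull((proj(n,W(p,b))*16).astype(np.int32)),1,shift=4)
    return m
def fit(masks,boxes,p0):
    def cost(p):
        return sum(1-(lambda s,m:(s&m).sum()/max(1,(s|m).sum()))(sil(n,p,boxes),m.astype(np.uint8)) for n,m in masks.items())
    best=None
    for dy in(-.15,0,.15):
        q=np.array(p0)+[0,0,dy]
        r=minimize(cost,q,method="Nelder-Mead",options=dict(initial_simplex=np.vstack([q,q+[.02,0,0],q+[0,.02,0],q+[0,0,.15]]),xatol=1e-4,fatol=1e-5))
        if best is None or r.fun<best.fun:best=r
    return best.x,best.fun/len(masks)
VB=[bx(-.105,.105,-.045,.045,0,.025),bx(-.105,-.092,-.03,.03,0,.085),bx(.075,.105,-.045,.045,0,.085)]
BB=[bx(-.045,.045,-.032,.032,0,.12)]
HB=[bx(-.088,.088,-.03,.03,0,.08)]
def outl(n,o):
    d=nets.outline_of(n,o);return d[0]["pixels"] if d else None
def ov(n,im,items,crop,f,name):
    im=im[:,:,::-1].copy();x,y,w,h=crop
    o=cv2.resize(im[y:y+h,x:x+w],None,fx=f,fy=f,interpolation=cv2.INTER_CUBIC)
    for P in items:
        for b in P:
            u,v=b; cv2.line(o,*[tuple(int(k) for k in (q-[x,y]+.5)*f) for q in (u,v)],(0,255,255),1)
    cv2.imwrite(name,o)
def edges(n,p,boxes):
    r=[]
    for b in boxes:
        q=proj(n,W(p,b))
        r+=[(q[i],q[j]) for i in range(8) for j in range(i) if bin(i^j).count("1")==1]
    return r
E
python3 - <<'E'
from h import *
ims={n:optics.grab_frame(n) for n in("top","side")}
M={o:{n:outl(n,o) for n in ims} for o in("vise","instrument_box","holder","jaw","crank_grip")}
box0=unproj("top",(478,244),.06);h0=unproj("top",(190,274),.04);v0=unproj("top",(314,250),.04)
F={}
for o,b,p in(("vise",VB,v0),("instrument_box",BB,box0),("holder",HB,h0)):
    F[o]=fit(M[o],b,[p[0],p[1],np.pi/2 if o!="instrument_box" else 1.7]);print(o,F[o])
ce={n:np.array([np.argwhere(m)[:,1].mean(),np.argwhere(m)[:,0].mean()]) for n,m in M["crank_grip"].items()}
v=F["vise"][0];g=tri(ce["top"],ce["side"]);print("grip",ce,g,loc(v,g))
np.save("vise.npy",v)
for n,cr,f in(("top",(250,170,270,120),2.9),("side",(150,120,300,330),1.8)):
    ov(n,ims[n],[edges(n,F["vise"][0],VB),edges(n,F["instrument_box"][0],BB),edges(n,F["holder"][0],HB)],cr,f,f"pics/ov_{n}.png")
m=M["jaw"]
for x in np.arange(-.037,.02,.004):
    print(round(x,3),[round((lambda s,k:(s&k).sum()/(s|k).sum())(sil(n,v,[bx(x-.03,x,-.045,.045,.025,.085)]),m[n].astype(np.uint8)),2) for n in m],end=";")
E
```

```text
vise (array([0.54755353, 0.04962356, 1.62259901]), np.float64(0.5051902490753301))
instrument_box (array([ 0.54131417, -0.33727483,  1.30393985]), np.float64(0.20192216252880119))
holder (array([0.4938903 , 0.34919619, 0.0597477 ]), np.float64(0.22904222940932922))
grip {'top': array([377.17621145, 246.64757709]), 'side': array([338.00431034, 227.51724138])} [ 0.54193872 -0.0954667   0.08423823] [-0.14460489  0.01311999  0.08423823]
-0.037 [np.float64(0.07), np.float64(0.0)];-0.033 [np.float64(0.13), np.float64(0.0)];-0.029 [np.float64(0.21), np.float64(0.0)];-0.025 [np.float64(0.29), np.float64(0.0)];-0.021 [np.float64(0.38), np.float64(0.0)];-0.017 [np.float64(0.46), np.float64(0.0)];-0.013 [np.float64(0.55), np.float64(0.0)];-0.009 [np.float64(0.64), np.float64(0.0)];-0.005 [np.float64(0.74), np.float64(0.0)];-0.001 [np.float64(0.73), np.float64(0.0)];0.003 [np.float64(0.59), np.float64(0.0)];0.007 [np.float64(0.47), np.float64(0.0)];0.011 [np.float64(0.36), np.float64(0.0)];0.015 [np.float64(0.27), np.float64(0.0)];0.019 [np.float64(0.2), np.float64(0.0)];
```

View pics/ov_top.png

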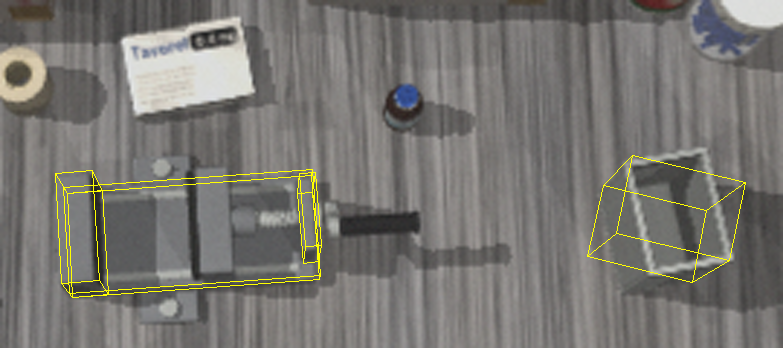

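View pics/ov_side.png

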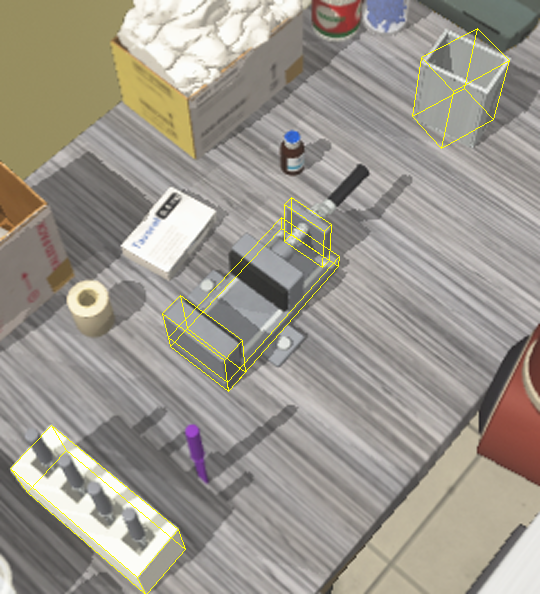

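```bash
python3 - <<'E'
import cv2,numpy as np
t=cv2.imread("pics/top0.png");s=cv2.imread("pics/side0.png")
def c(im,x,y,w,h,f):return cv2.resize(im[y:y+h,x:x+w],None,fx=f,fy=f,interpolation=cv2.INTER_CUBIC)
cv2.imwrite("pics/z1.png",np.vstack([c(t,260,220,160,70,5),c(s,235,205,160,50,5)[:0],]) )
cv2.imwrite("pics/z2.png",c(s,235,205,130,130,4.6))
a=np.vstack([np.hstack([c(t,455,215,60,60,5),c(s,375,130,60,80,5)[:300]]),c(s,375,130,1,1,1)[:0].reshape(0,600,3)])
b=np.hstack([c(t,165,225,75,95,3.1),c(s,150,345,120,95,3.1)])
b=b[:, :600] if b.shape[1]>=600 else np.pad(b,((0,0),(0,600-b.shape[1]),(0,0)))
cv2.imwrite("pics/z3.png",np.vstack([a,b]));print(b.shape)
E
```

```text
(294, 600, 3)
```

View pics/z1.png

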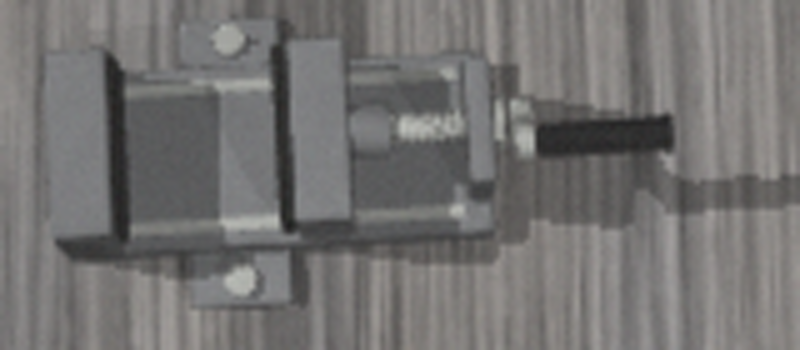

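View pics/z3.png

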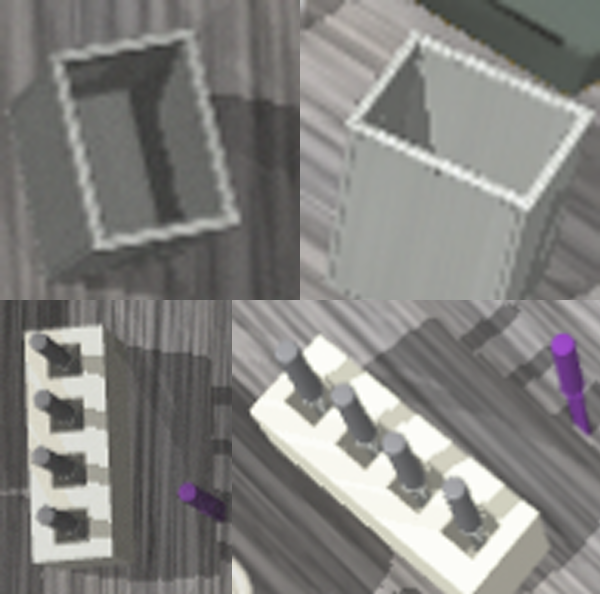

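View pics/z2.png

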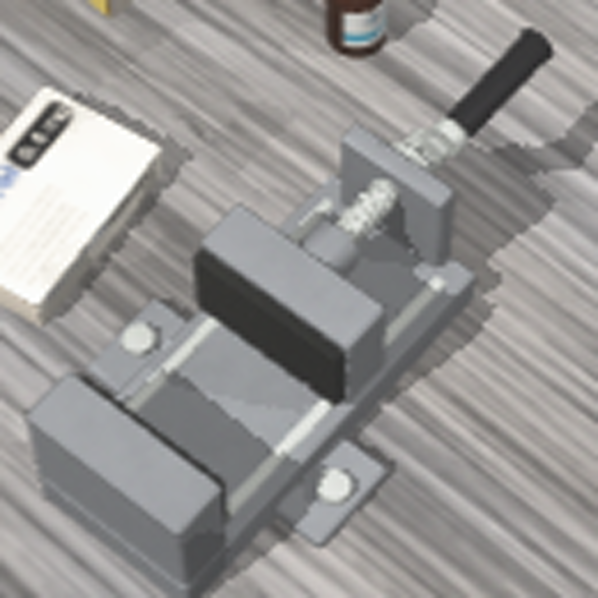

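```bash
cat >> h.py <<'E'
def kfit(top,side,p0,nl=3):
    # top/side: list of (pixel, local point)
    def r(p):
        e=[]
        for n,l in(("top",top),("side",side)):
            if l: e.append((proj(n,W(p,[q[1] for q in l]))-np.array([q[0] for q in l])).ravel())
        return np.concatenate(e)
    s=least_squares(r,p0,loss="soft_l1");return s.x,r(s.x)
E
python3 - <<'E'
from h import *
T=lambda u,v,ox,oy,f:((u+.5)/f+ox-.5,(v+.5)/f+oy-.5)
a=lambda u,v:T(u,v,260,220,5);b=lambda u,v:T(u,v,235,205,4.6)
Z=.085
top=[(a(48,50),(.105,-.045,Z)),(a(55,240),(.105,.045,Z)),(a(463,58),(-.092,-.03,Z)),(a(485,56),(-.105,-.03,Z)),(a(470,183),(-.092,.03,Z)),(a(494,181),(-.105,.03,Z)),(a(492,235),(-.105,.045,.025))]
side=[(b(28,413),(.105,-.045,Z)),(b(70,375),(.075,-.045,Z)),(b(222,490),(.075,.045,Z)),(b(180,535),(.105,.045,Z)),(b(342,130),(-.092,-.03,Z)),(b(445,207),(-.092,.03,Z)),(b(358,122),(-.105,-.03,Z)),(b(455,196),(-.105,.03,Z))]
for S in((top,side),(top,[]),([],side)):
    v,r=kfit(*S,[.55,.05,1.6]);print("vise",v.round(4),r.round(1))
v,_=kfit(top,side,[.55,.05,1.6]);np.save("vise.npy",v)
for q,w in(((290,225),(343,350)),((288,42),(197,250))):print("jaw",loc(v,unproj("top",a(*q),Z)),loc(v,unproj("side",b(*w),Z)))
g=tri(a(605,135),b(500,84));print("grip",g,loc(v,g))
B=lambda x,y:(x*.045,y*.032,.12)
a=lambda u,v:T(u,v,455,215,5);b=lambda u,v:T(u-300,v,375,130,5)
# long axis: image down = -world x
top=[(a(52,57),B(1,1)),(a(190,35),B(1,-1)),(a(238,218),B(-1,-1)),(a(98,247),B(-1,1))]
side=[(b(348,122),B(1,1)),(b(415,35),B(1,-1)),(b(592,112),B(-1,-1)),(b(528,207),B(-1,1))]
for S in((top,side),(top,[]),([],side)):
    p,r=kfit(*S,[.55,-.34,0]);print("box",p.round(4),r.round(1))
a=lambda u,v:T(u,v-300,165,225,3.1);b=lambda u,v:T(u-232,v-300,150,345,3.1)
B=lambda x,y:(x*.088,y*.03,.08)
top=[(a(25,330),B(1,1)),(a(102,325),B(1,-1)),(a(112,556),B(-1,-1)),(a(33,563),B(-1,1))]
side=[(b(318,335),B(1,-1)),(b(250,408),B(1,1)),(b(550,515),B(-1,-1)),(b(470,594),B(-1,1))]
side=[(b(250,408),B(1,1)),(b(318,335),B(1,-1)),(b(550,515),B(-1,-1)),(b(470,594),B(-1,1))]
for S in((top,side),(top,[]),([],side)):
    p,r=kfit(*S,[.5,.35,0]);print("holder",p.round(4),r.round(1))
for q,w in(((37,342),(287,352)),((42,397),(342,397)),((40,456),(393,442)),((46,514),(456,488))):
    P=tri(a(*q),b(*w));print("spat",P,loc(p,P), proj("top",P)-a(*q))
E
```

```text
vise [0.5448 0.0521 1.6063] [-1.2  0.2 -1.2  0.1 -0.1  0.1  1.1  0.1  0.1  0.3  0.9  0.4  0.9 -0.4
 -1.1  0.5 -0.  -1.6  0.7 -0.6 -0.3  0.5 -0.5  1.9 -0.7  0.6 -0.1 -0.3
  0.9 -1.1]
vise [0.5451 0.0524 1.6057] [-1.3 -0.  -1.4 -0.1 -0.2 -0.1  0.9  0.  -0.   0.2  0.8  0.3  0.7 -0.5]
vise [0.5445 0.052  1.6059] [-1.   0.5  0.1 -1.5  0.9 -0.6 -0.1  0.5 -0.3  1.9 -0.6  0.6  0.1 -0.3
  1.1 -1.1]
jaw [-0.00718709  0.0441621   0.085     ] [-0.00791853  0.04145252  0.085     ]
jaw [-0.01067995 -0.04251295  0.085     ] [-0.00533412 -0.04154675  0.085     ]
grip [ 0.53709522 -0.1032728   0.09924999] [-0.15501317  0.01321826  0.09924999]
box [ 0.5391 -0.3356  0.1673] [ 0.3 -0.3  0.  -1.1 -0.1  0.6  0.2  0.   0.2  0.5 -0.2 -0.1 -0.2  0.4
  0.2  0.1]
box [ 0.5387 -0.3353  0.1707] [ 0.2 -0.1 -0.2 -0.9 -0.2  0.7  0.2  0.2]
box [ 0.5395 -0.3361  0.1618] [ 0.2  0.2 -0.1 -0.3 -0.2  0.3  0.  -0.1]
holder [0.4938 0.349  0.0668] [-0.   0.6  0.4 -0.   0.6  0.   0.2  0.  -0.2  0.6  0.7 -0.2 -3.6 -0.8
 -0.2  0.8]
holder [0.4942 0.3497 0.0634] [-0.2  0.4  0.3 -0.1  0.2 -0.1 -0.2 -0.2]
holder [0.4936 0.3484 0.0696] [ 0.1  0.6  0.9 -0.2 -3.2 -1.1  0.2  0.5]
spat [0.55592296 0.35395256 0.15857268] [0.06260127 0.00119251 0.15857268] [[0.05294041 0.08118677]]
spat [0.51624973 0.3504218  0.15256411] [0.02277856 0.00042845 0.15256411] [[0.20932836 0.33645072]]
spat [0.47356669 0.34938092 0.15911498] [-0.01987357  0.00235749  0.15911498] [[-0.0022369  -0.00376751]]
spat [0.43143199 0.34404377 0.15616295] [-6.22773637e-02 -3.74730778e-05  1.56162951e-01] [[0.29292321 0.52161196]]
```

```bash
cat > plan.py <<'E'
# python3 plan.py x,y,z,theta x,y,z,theta ... -> rows per call, from the measured pose (tool assumed vertical after)
import sys;from h import *
def run(ts,cur=None):
    s=state();R=Ro.from_quat(np.roll(s["tool_rot"],-1)).as_matrix() if cur is None else None
    if cur is None:cur=np.r_[s["tool_pos"],np.arctan2(R[1,0],R[0,0])]
    for t in ts:
        d=np.array(t)-cur;n=max(np.linalg.norm(d[:3])/.05,abs(d[3])/.15)
        k=max(1,int(np.ceil(n/4.6)))
        print("->",t,"rows",round(n,1))
        for i in range(k):
            D=d/k;c,sn=np.cos(cur[3]),np.sin(cur[3])
            v=[c*D[0]+sn*D[1],sn*D[0]-c*D[1],-D[2]]
            print("   ",dict(zip(("dx","dy","dz"),(np.array(v)/.8).round(4).tolist())),"rz",round(-D[3]/1.5,4));cur=cur+D
if __name__=="__main__":
    run([[float(q) for q in a.split(",")] for a in sys.argv[1:]])
E
python3 - <<'E'
from h import *; import plan
v=np.load("vise.npy");p=W(v,[-.165,.0121,.0784])[0];print(p, "vial",unproj("top",(390,204),.066))
plan.run([[p[0],p[1],.26,1.606],[p[0],p[1],.0784,1.606]])
E
```

```text
[ 0.53856759 -0.11321359  0.0784    ] vial [ 0.64642601 -0.13171517  0.066     ]
-> [np.float64(0.5385675934686511), np.float64(-0.11321359383498152), 0.26, 1.606] rows 11.8
    {'dx': 0.1984, 'dy': -0.1455, 'dz': -0.0119} rz -0.2863
    {'dx': 0.241, 'dy': -0.0497, 'dz': -0.0119} rz -0.2863
    {'dx': 0.2398, 'dy': 0.0552, 'dz': -0.0119} rz -0.2863
-> [np.float64(0.5385675934686511), np.float64(-0.11321359383498152), 0.0784, 1.606] rows 3.6
    {'dx': 0.0, 'dy': 0.0, 'dz': 0.227} rz 0.0
```

```bash
python3 -m inch '[{"dx":0.1984,"dy":-0.1455,"dz":-0.0119,"rz":-0.2863},{"dx":0.1984,"dy":-0.1455,"dz":-0.0119,"rz":-0.2863},{"dx":0.1984,"dy":-0.1455,"dz":-0.0119,"rz":-0.2863},{"dx":0.1984,"dy":-0.1455,"dz":-0.0119,"rz":-0.2863},{"dx":0.1984,"dy":-0.1455,"dz":-0.0119,"rz":-0.2863}]' 0
python3 -m inch '[{"dx":0.241,"dy":-0.0497,"dz":-0.0119,"rz":-0.2863},{"dx":0.241,"dy":-0.0497,"dz":-0.0119,"rz":-0.2863},{"dx":0.241,"dy":-0.0497,"dz":-0.0119,"rz":-0.2863},{"dx":0.241,"dy":-0.0497,"dz":-0.0119,"rz":-0.2863},{"dx":0.241,"dy":-0.0497,"dz":-0.0119,"rz":-0.2863}]'
python3 -m inch '[{"dx":0.2398,"dy":0.0552,"dz":-0.0119,"rz":-0.2863},{"dx":0.2398,"dy":0.0552,"dz":-0.0119,"rz":-0.2863},{"dx":0.2398,"dy":0.0552,"dz":-0.0119,"rz":-0.2863},{"dx":0.2398,"dy":0.0552,"dz":-0.0119,"rz":-0.2863},{"dx":0.2398,"dy":0.0552,"dz":-0.0119,"rz":-0.2863}]'
python3 plan.py 0.5386,-0.1132,0.0784,1.606
```

```text
-> [0.5386, -0.1132, 0.0784, 1.606] rows 12.2
    {'dx': 0.1984, 'dy': -0.1455, 'dz': 0.0637} rz -0.2863
    {'dx': 0.241, 'dy': -0.0497, 'dz': 0.0637} rz -0.2863
    {'dx': 0.2398, 'dy': 0.0552, 'dz': 0.0637} rz -0.2863validation failed for argument at $[0]...
validation failed for argument at $[0]...
validation failed for argument at $[0]...
```

```bash
python3 -m inch '[{"dx":0.1984,"dy":-0.1455,"dz":-0.0119,"rx":0,"ry":0,"rz":-0.2863},{"dx":0.1984,"dy":-0.1455,"dz":-0.0119,"rx":0,"ry":0,"rz":-0.2863},{"dx":0.1984,"dy":-0.1455,"dz":-0.0119,"rx":0,"ry":0,"rz":-0.2863},{"dx":0.1984,"dy":-0.1455,"dz":-0.0119,"rx":0,"ry":0,"rz":-0.2863},{"dx":0.1984,"dy":-0.1455,"dz":-0.0119,"rx":0,"ry":0,"rz":-0.2863}]' 0
```

```text
time: 2.1
tool_pos: [0.3124, -0.43, 0.2415]
tool_rot: [0.0, 0.93, 0.368, 0.001]
contact_force: [-0.4, -0.4, 0.3]
gripper_width: 0.499
grasp_force: 0.0
```

```bash

python3 -m inch '[{"dx":0.241,"dy":-0.0497,"dz":-0.0119,"rx":0,"ry":0,"rz":-0.2863},{"dx":0.241,"dy":-0.0497,"dz":-0.0119,"rx":0,"ry":0,"rz":-0.2863},{"dx":0.241,"dy":-0.0497,"dz":-0.0119,"rx":0,"ry":0,"rz":-0.2863},{"dx":0.241,"dy":-0.0497,"dz":-0.0119,"rx":0,"ry":0,"rz":-0.2863},{"dx":0.241,"dy":-0.0497,"dz":-0.0119,"rx":0,"ry":0,"rz":-0.2863}]' >/dev/null
python3 -m inch '[{"dx":0.2398,"dy":0.0552,"dz":-0.0119,"rx":0,"ry":0,"rz":-0.2863},{"dx":0.2398,"dy":0.0552,"dz":-0.0119,"rx":0,"ry":0,"rz":-0.2863},{"dx":0.2398,"dy":0.0552,"dz":-0.0119,"rx":0,"ry":0,"rz":-0.2863},{"dx":0.2398,"dy":0.0552,"dz":-0.0119,"rx":0,"ry":0,"rz":-0.2863},{"dx":0.2398,"dy":0.0552,"dz":-0.0119,"rx":0,"ry":0,"rz":-0.2863}]'
python3 plan.py 0.5386,-0.1132,0.0784,1.606
```

```text
time: 3.1
tool_pos: [0.5406, -0.1103, 0.2601]
tool_rot: [0.0, 0.693, 0.721, 0.001]
contact_force: [0.5, -0.2, -0.3]
gripper_width: 0.499
grasp_force: 0.0
-> [0.5386, -0.1132, 0.0784, 1.606] rows 3.6
    {'dx': -0.0036, 'dy': -0.0027, 'dz': 0.2272} rz 0.0035
```

```bash

python3 -m inch '[{"dx":-0.0036,"dy":-0.0027,"dz":0.1,"rx":0,"ry":0,"rz":0.0035},{"dx":-0.0036,"dy":-0.0027,"dz":0.2272,"rx":0,"ry":0,"rz":0.0035},{"dx":-0.0036,"dy":-0.0027,"dz":0.2272,"rx":0,"ry":0,"rz":0.0035},{"dx":-0.0036,"dy":-0.0027,"dz":0.2272,"rx":0,"ry":0,"rz":0.0035},{"dx":-0.0036,"dy":-0.0027,"dz":0.2272,"rx":0,"ry":0,"rz":0.0035}]'
python3 - <<'E'
from h import *
for n in("top","side"):
    im=optics.grab_frame(n)
    cv2.imwrite(f"pics/g_{n}.png",im[:,:,::-1])
a=cv2.imread("pics/g_top.png")[170:300,270:450];b=cv2.imread("pics/g_side.png")[150:350,250:430]
cv2.imwrite("pics/g.png",np.hstack([cv2.resize(a,None,fx=2.2,fy=2.2),np.zeros((286,1,3),np.uint8),cv2.resize(b,None,fx=2.2,fy=2.2)[:286]]))
E
```

```text
time: 3.6
tool_pos: [0.5316, -0.116, 0.0719]
tool_rot: [-0.005, 0.697, 0.717, -0.003]
contact_force: [-0.2, 0.5, -1.1]
gripper_width: 0.498
grasp_force: 0.0
```

View pics/g.png

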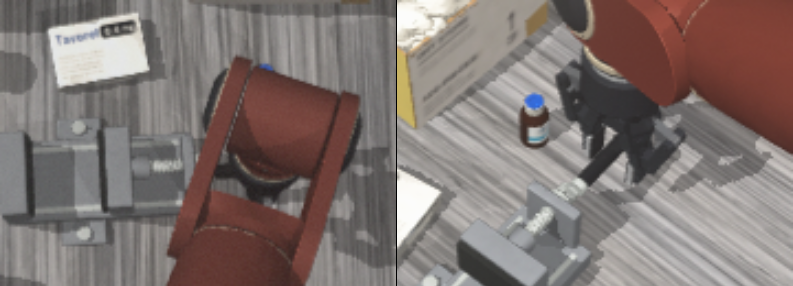

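```bash

python3 -m inch '[{"dx":0,"dy":0,"dz":0,"rx":0,"ry":0,"rz":0},{"dx":0,"dy":0,"dz":0,"rx":0,"ry":0,"rz":0},{"dx":0,"dy":0,"dz":0,"rx":0,"ry":0,"rz":0},{"dx":0,"dy":0,"dz":0,"rx":0,"ry":0,"rz":0},{"dx":0,"dy":0,"dz":0,"rx":0,"ry":0,"rz":0}]' -1
python3 - <<'E'
from h import *
v=np.load("vise.npy");s=state();g=s["tool_pos"]+Ro.from_quat(np.roll(s["tool_rot"],-1)).apply([0,0,-.019]);l=loc(v,g);print(l,s["tool_pos"],np.arctan2(-l[1],l[2]-.07),np.hypot(l[1],l[2]-.07))
a=-.42
for c in range(4):
    print([[round(float(q),4) for q in (30*(np.sin(a-k*np.pi/6)-np.sin(a))/800,-30*(np.cos(a-k*np.pi/6)-np.cos(a))/800)] for k in range(1,6)]);a-=5*np.pi/6
E
```

```text
time: 4.2
tool_pos: [0.5387, -0.1172, 0.0813]
tool_rot: [0.003, 0.696, 0.718, 0.001]
contact_force: [0.4, -1.3, 6.8]
gripper_width: 0.165
grasp_force: 58.6
[-0.16894443  0.01217626  0.10028784] [ 0.5387345  -0.11721122  0.0812882 ] -0.3822448977856858 0.03264375702173899
[[-0.0151, 0.0122], [-0.022, 0.0304], [-0.0189, 0.0495], [-0.0067, 0.0646], [0.0114, 0.0715]]
[[0.0192, -0.0031], [0.0342, -0.0153], [0.0412, -0.0334], [0.0381, -0.0526], [0.0259, -0.0677]]
[[-0.0181, -0.0069], [-0.0373, -0.0039], [-0.0524, 0.0084], [-0.0593, 0.0265], [-0.0562, 0.0457]]
[[0.0122, 0.0151], [0.0304, 0.022], [0.0495, 0.0189], [0.0646, 0.0067], [0.0715, -0.0114]]
```

```bash

python3 -m inch '[{"dx":0,"dy":-0.0151,"dz":0.0122,"rx":0,"ry":0,"rz":0},{"dx":0,"dy":-0.022,"dz":0.0304,"rx":0,"ry":0,"rz":0},{"dx":0,"dy":-0.0189,"dz":0.0495,"rx":0,"ry":0,"rz":0},{"dx":0,"dy":-0.0067,"dz":0.0646,"rx":0,"ry":0,"rz":0},{"dx":0,"dy":0.0114,"dz":0.0715,"rx":0,"ry":0,"rz":0}]'
```

```text
time: 4.7
tool_pos: [0.5485, -0.1168, 0.0244]
tool_rot: [0.003, 0.696, 0.718, 0.001]
contact_force: [-3.6, 1.4, 22.4]
gripper_width: 0.166
grasp_force: 61.3
```

```bash

python3 -m inch '[{"dx":0,"dy":0.0192,"dz":-0.0031,"rx":0,"ry":0,"rz":0},{"dx":0,"dy":0.0342,"dz":-0.0153,"rx":0,"ry":0,"rz":0},{"dx":0,"dy":0.0412,"dz":-0.0334,"rx":0,"ry":0,"rz":0},{"dx":0,"dy":0.0381,"dz":-0.0526,"rx":0,"ry":0,"rz":0},{"dx":0,"dy":0.0259,"dz":-0.0677,"rx":0,"ry":0,"rz":0}]'
python3 -m inch '[{"dx":0,"dy":-0.0181,"dz":-0.0069,"rx":0,"ry":0,"rz":0},{"dx":0,"dy":-0.0373,"dz":-0.0039,"rx":0,"ry":0,"rz":0},{"dx":0,"dy":-0.0524,"dz":0.0084,"rx":0,"ry":0,"rz":0},{"dx":0,"dy":-0.0593,"dz":0.0265,"rx":0,"ry":0,"rz":0},{"dx":0,"dy":-0.0562,"dz":0.0457,"rx":0,"ry":0,"rz":0}]'
python3 - <<'E'
from h import *
v=np.load("vise.npy");s=state();g=s["tool_pos"]-[0,0,.019];l=loc(v,g);print(l,np.arctan2(-l[1],l[2]-.07))
E
```

```text
time: 5.2
tool_pos: [0.5715, -0.116, 0.0784]
tool_rot: [0.005, 0.696, 0.718, 0.004]
contact_force: [8.2, -1.8, -3.7]
gripper_width: 0.162
grasp_force: 60.8
time: 5.7
tool_pos: [0.5252, -0.1178, 0.0422]
tool_rot: [0.005, 0.697, 0.717, 0.003]
contact_force: [9.0, 0.8, 9.9]
gripper_width: 0.163
grasp_force: 62.5
[-0.16906622  0.02563874  0.02317422] -2.640644169419954
```

```bash

python3 -m inch '[{"dx":0,"dy":0.0122,"dz":0.0151,"rx":0,"ry":0,"rz":0},{"dx":0,"dy":0.0304,"dz":0.022,"rx":0,"ry":0,"rz":0},{"dx":0,"dy":0.0495,"dz":0.0189,"rx":0,"ry":0,"rz":0},{"dx":0,"dy":0.0646,"dz":0.0067,"rx":0,"ry":0,"rz":0},{"dx":0,"dy":0.0646,"dz":0.0067,"rx":0,"ry":0,"rz":0}]'
python3 -m inch '[{"dx":0,"dy":0,"dz":0,"rx":0,"ry":0,"rz":0},{"dx":0,"dy":0,"dz":0,"rx":0,"ry":0,"rz":0},{"dx":0,"dy":0,"dz":0,"rx":0,"ry":0,"rz":0}]' 0
python3 -m inch '[{"dx":0,"dy":0,"dz":-0.0625,"rx":0,"ry":0,"rz":0},{"dx":0,"dy":0,"dz":-0.125,"rx":0,"ry":0,"rz":0},{"dx":0,"dy":0,"dz":-0.1875,"rx":0,"ry":0,"rz":0},{"dx":0,"dy":0,"dz":-0.26,"rx":0,"ry":0,"rz":0},{"dx":0,"dy":0,"dz":-0.26,"rx":0,"ry":0,"rz":0}]' 1
python3 - <<'E'
from h import *; import plan
ims={n:optics.grab_frame(n) for n in("top","side")}
print({n:[([round(float(q),1) for q in d["bbox"]],round(d["confidence"],2)) for d in nets.boxes_of(n,"instrument_box")][:2] for n in ims})
print({n:[([round(float(q),1) for q in d["bbox"]],round(d["confidence"],2)) for d in nets.boxes_of(n,"jaw")][:1] for n in ims})
cv2.imwrite("pics/s1.png",ims["side"][100:400,150:450,::-1])
plan.run([[.5391,-.3356,.26,.167],[.5391,-.3356,.085,.167]])
E
```

```text
time: 6.2
tool_pos: [0.574, -0.1158, 0.0339]
tool_rot: [0.001, 0.696, 0.718, -0.0]
contact_force: [0.7, -3.8, 1.0]
gripper_width: 0.161
grasp_force: 61.5
time: 6.5
tool_pos: [0.5727, -0.1146, 0.0331]
tool_rot: [-0.0, 0.696, 0.718, 0.0]
contact_force: [0.4, -0.0, -0.0]
gripper_width: 0.503
grasp_force: 0.0
time: 7.0
tool_pos: [0.5762, -0.1158, 0.2502]
tool_rot: [0.006, 0.696, 0.718, 0.003]
contact_force: [1.0, 0.4, 1.3]
gripper_width: 1.0
grasp_force: 0.0
{'top': [([478.7, 245.2, 44.4, 55.2], 0.62)], 'side': [([404.6, 173.2, 47.9, 61.3], 0.88)]}
{'top': [([336.2, 247.4, 23.0, 38.7], 0.81)], 'side': [([305.6, 264.4, 40.6, 41.2], 0.56)]}
-> [0.5391, -0.3356, 0.26, 0.167] rows 9.6
    {'dx': -0.0917, 'dy': -0.0163, 'dz': -0.0092} rz 0.3186
    {'dx': -0.0889, 'dy': 0.0277, 'dz': -0.0092} rz 0.3186
    {'dx': -0.0662, 'dy': 0.0655, 'dz': -0.0092} rz 0.3186
-> [0.5391, -0.3356, 0.085, 0.167] rows 3.5
    {'dx': -0.0, 'dy': 0.0, 'dz': 0.2187} rz 0.0
```

View pics/s1.png

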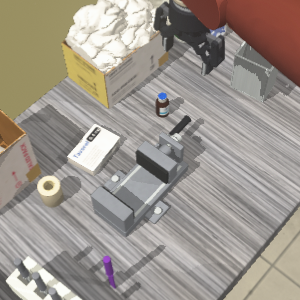

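```bash

python3 -m inch '[{"dx":-0.0917,"dy":-0.0163,"dz":-0.0092,"rx":0,"ry":0,"rz":0.3186},{"dx":-0.0917,"dy":-0.0163,"dz":-0.0092,"rx":0,"ry":0,"rz":0.3186},{"dx":-0.0917,"dy":-0.0163,"dz":-0.0092,"rx":0,"ry":0,"rz":0.3186},{"dx":-0.0917,"dy":-0.0163,"dz":-0.0092,"rx":0,"ry":0,"rz":0.3186}]'
python3 -m inch '[{"dx":-0.0889,"dy":0.0277,"dz":-0.0092,"rx":0,"ry":0,"rz":0.3186},{"dx":-0.0889,"dy":0.0277,"dz":-0.0092,"rx":0,"ry":0,"rz":0.3186},{"dx":-0.0889,"dy":0.0277,"dz":-0.0092,"rx":0,"ry":0,"rz":0.3186},{"dx":-0.0889,"dy":0.0277,"dz":-0.0092,"rx":0,"ry":0,"rz":0.3186}]' >/dev/null
python3 -m inch '[{"dx":-0.0662,"dy":0.0655,"dz":-0.0092,"rx":0,"ry":0,"rz":0.3186},{"dx":-0.0662,"dy":0.0655,"dz":-0.0092,"rx":0,"ry":0,"rz":0.3186},{"dx":-0.0662,"dy":0.0655,"dz":-0.0092,"rx":0,"ry":0,"rz":0.3186},{"dx":-0.0662,"dy":0.0655,"dz":-0.0092,"rx":0,"ry":0,"rz":0.3186},{"dx":-0.0662,"dy":0.0655,"dz":-0.0092,"rx":0,"ry":0,"rz":0.3186}]' >/dev/null
python3 plan.py .5391,-.3356,.14,.167 .5391,-.3356,.08,.167
python3 - <<'E'
from h import *
im=optics.grab_frame("side");cv2.imwrite("pics/s2.png",im[90:290,290:490,::-1].repeat(2,0).repeat(2,1))
E
```

```text
time: 7.7
tool_pos: [0.5612, -0.1891, 0.2459]
tool_rot: [-0.002, 0.847, 0.531, -0.001]
contact_force: [0.7, 0.1, 0.2]
gripper_width: 0.998
grasp_force: 0.0
-> [0.5391, -0.3356, 0.14, 0.167] rows 2.4
    {'dx': -0.002, 'dy': 0.0004, 'dz': 0.1528} rz 0.0038
-> [0.5391, -0.3356, 0.08, 0.167] rows 1.2
    {'dx': 0.0, 'dy': 0.0, 'dz': 0.075} rz -0.0
```

View pics/s2.png

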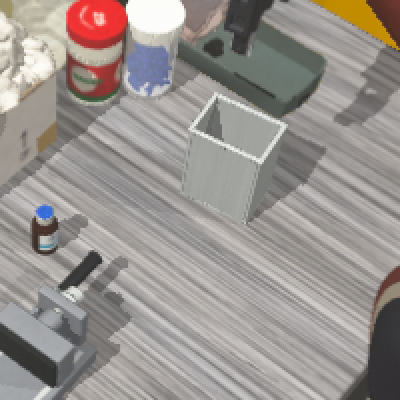

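```bash

python3 -m inch '[{"dx":-0.002,"dy":0.0004,"dz":0.0625,"rx":0,"ry":0,"rz":0.0038},{"dx":-0.002,"dy":0.0004,"dz":0.1528,"rx":0,"ry":0,"rz":0.0038},{"dx":-0.002,"dy":0.0004,"dz":0.1528,"rx":0,"ry":0,"rz":0.0038},{"dx":-0.002,"dy":0.0004,"dz":0.19,"rx":0,"ry":0,"rz":0.0038},{"dx":-0.002,"dy":0.0004,"dz":0.2278,"rx":0,"ry":0,"rz":0.0038}]'
python3 -m inch '[{"dx":0,"dy":0,"dz":0,"rx":0,"ry":0,"rz":0},{"dx":0,"dy":0,"dz":0,"rx":0,"ry":0,"rz":0},{"dx":0,"dy":0,"dz":0,"rx":0,"ry":0,"rz":0},{"dx":0,"dy":0,"dz":0,"rx":0,"ry":0,"rz":0},{"dx":0,"dy":0,"dz":0,"rx":0,"ry":0,"rz":0}]' -1
python3 -m inch '[{"dx":0,"dy":0,"dz":-0.04,"rx":0,"ry":0,"rz":0},{"dx":0,"dy":0,"dz":-0.09,"rx":0,"ry":0,"rz":0},{"dx":0,"dy":0,"dz":-0.14,"rx":0,"ry":0,"rz":0},{"dx":0,"dy":0,"dz":-0.2,"rx":0,"ry":0,"rz":0},{"dx":0,"dy":0,"dz":-0.2,"rx":0,"ry":0,"rz":0}]'
python3 - <<'E'
from h import *;import plan
v=np.load("vise.npy");p=W(v,[.0235,0,0])[0];print(p)
plan.run([[p[0],p[1],.25,v[2]]])
E
```

```text
time: 9.15
tool_pos: [0.5393, -0.3357, 0.0799]
tool_rot: [0.0, 0.997, 0.083, 0.0]
contact_force: [0.2, -0.4, -0.3]
gripper_width: 1.001
grasp_force: 0.0
time: 9.65
tool_pos: [0.5395, -0.337, 0.082]
tool_rot: [0.001, 0.997, 0.081, 0.001]
contact_force: [0.5, -0.1, -3.3]
gripper_width: 0.738
grasp_force: 72.3
time: 10.15
tool_pos: [0.5425, -0.3395, 0.2519]
tool_rot: [0.006, 0.997, 0.081, 0.006]
contact_force: [0.7, -0.2, -1.9]
gripper_width: 0.739
grasp_force: 72.6
[0.54396279 0.0755973  0.        ]
-> [np.float64(0.5439627852965174), np.float64(0.07559729543028447), 0.25, np.float64(1.6063325531039807)] rows 9.6
    {'dx': 0.0285, 'dy': -0.1706, 'dz': 0.0008} rz -0.321
    {'dx': 0.1042, 'dy': -0.138, 'dz': 0.0008} rz -0.321
    {'dx': 0.1563, 'dy': -0.0741, 'dz': 0.0008} rz -0.321
```

```bash

python3 -m inch '[{"dx":0.0285,"dy":-0.1706,"dz":0.0008,"rx":0,"ry":0,"rz":-0.321},{"dx":0.0285,"dy":-0.1706,"dz":0.0008,"rx":0,"ry":0,"rz":-0.321},{"dx":0.0285,"dy":-0.1706,"dz":0.0008,"rx":0,"ry":0,"rz":-0.321},{"dx":0.0285,"dy":-0.1706,"dz":0.0008,"rx":0,"ry":0,"rz":-0.321}]' 
python3 -m inch '[{"dx":0.1042,"dy":-0.138,"dz":0.0008,"rx":0,"ry":0,"rz":-0.321},{"dx":0.1042,"dy":-0.138,"dz":0.0008,"rx":0,"ry":0,"rz":-0.321},{"dx":0.1042,"dy":-0.138,"dz":0.0008,"rx":0,"ry":0,"rz":-0.321},{"dx":0.1042,"dy":-0.138,"dz":0.0008,"rx":0,"ry":0,"rz":-0.321}]' 
python3 -m inch '[{"dx":0.1563,"dy":-0.0741,"dz":0.0008,"rx":0,"ry":0,"rz":-0.321},{"dx":0.1563,"dy":-0.0741,"dz":0.0008,"rx":0,"ry":0,"rz":-0.321},{"dx":0.1563,"dy":-0.0741,"dz":0.0008,"rx":0,"ry":0,"rz":-0.321},{"dx":0.1563,"dy":-0.0741,"dz":0.0008,"rx":0,"ry":0,"rz":-0.321},{"dx":0.1563,"dy":-0.0741,"dz":0.0008,"rx":0,"ry":0,"rz":-0.321}]'
python3 - <<'E'
from h import *;import plan
ims={n:optics.grab_frame(n) for n in("top","side")}
o=[cv2.resize(ims[n][y:y+140,x:x+120,::-1],None,fx=3.2,fy=3.2) for n,x,y in(("top",250,170),("side",240,170))]
cv2.imwrite("pics/s3.png",np.hstack(o))
v=np.load("vise.npy")
plan.run([[0.5440,.0756,.107,v[2]]])
E
```

```text
time: 10.55
tool_pos: [0.5391, -0.1937, 0.2392]
tool_rot: [-0.001, 0.947, 0.32, -0.0]
contact_force: [0.4, -1.6, -3.8]
gripper_width: 0.744
grasp_force: 72.7
time: 10.95
tool_pos: [0.5394, -0.0556, 0.2387]
tool_rot: [-0.001, 0.844, 0.537, 0.0]
contact_force: [0.8, -1.5, -3.3]
gripper_width: 0.741
grasp_force: 72.7
time: 11.45
tool_pos: [0.54, 0.0794, 0.238]
tool_rot: [-0.0, 0.694, 0.72, -0.001]
contact_force: [0.0, -0.8, -3.7]
gripper_width: 0.743
grasp_force: 72.7
-> [0.544, 0.0756, 0.107, np.float64(1.6063325531039807)] rows 2.6
    {'dx': -0.0033, 'dy': 0.0045, 'dz': 0.1642} rz -0.0008
```

View pics/s3.png

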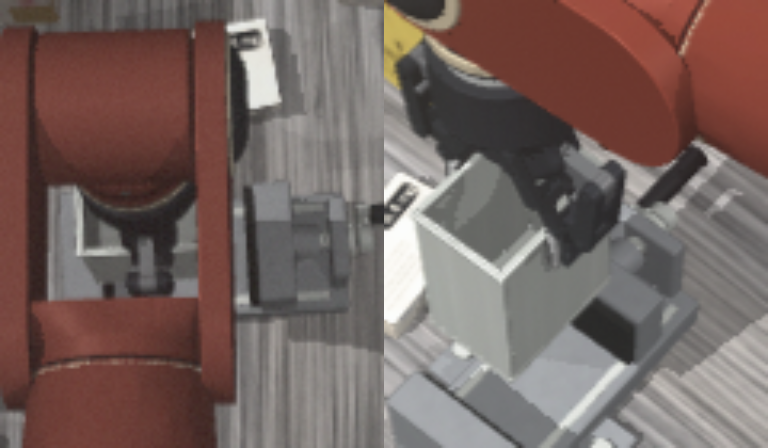

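```bash
python3 - <<'E'
from h import *
v=np.load("vise.npy")
T=lambda u,w:(240+(u-384)/3.2,170+w/3.2)
for z in(.27,.276,.282):
    print(z,[loc(v,unproj("side",T(*q),z)).round(4)[:2] for q in((500,280),(415,212),(478,155))],[loc(v,unproj("top",q,z)).round(4)[:2] for q in((275,249.7),(274.4,229))])
print(tri((275,249.7),T(500,280)),loc(v,tri((275,249.7),T(500,280))))
s=state();print(loc(v,s["tool_pos"]))
E
```

```text
0.27 [array([0.0696, 0.0333]), array([ 0.0669, -0.0305]), array([ 0.0172, -0.029 ])] [array([0.0724, 0.0362]), array([ 0.072 , -0.0066])]
0.276 [array([0.0721, 0.0359]), array([ 0.0693, -0.0274]), array([ 0.02 , -0.026])] [array([0.0718, 0.0372]), array([ 0.0714, -0.0053])]
0.282 [array([0.0746, 0.0384]), array([ 0.0718, -0.0244]), array([ 0.0228, -0.023 ])] [array([0.0712, 0.0383]), array([ 0.0708, -0.0041])]
[0.50566106 0.12285466 0.27646749] [0.07208834 0.03659855 0.27646749]
[0.02615027 0.00356547 0.23839712]
```

```bash

python3 -m inch '[{"dx":-0.0033,"dy":0.0045,"dz":0.05,"rx":0,"ry":0,"rz":0},{"dx":-0.0033,"dy":0.0045,"dz":0.1,"rx":0,"ry":0,"rz":0},{"dx":-0.0033,"dy":0.0045,"dz":0.14,"rx":0,"ry":0,"rz":0},{"dx":-0.0033,"dy":0.0045,"dz":0.157,"rx":0,"ry":0,"rz":0},{"dx":-0.0033,"dy":0.0045,"dz":0.157,"rx":0,"ry":0,"rz":0}]'
python3 -m inch '[{"dx":0,"dy":0,"dz":0.002,"rx":0,"ry":0,"rz":0},{"dx":0,"dy":0,"dz":0.004,"rx":0,"ry":0,"rz":0},{"dx":0,"dy":0,"dz":0.005,"rx":0,"ry":0,"rz":0},{"dx":0,"dy":0,"dz":0.005,"rx":0,"ry":0,"rz":0}]'
```

```text
time: 12.05
tool_pos: [0.5425, 0.0751, 0.1108]
tool_rot: [-0.002, 0.695, 0.719, -0.002]
contact_force: [-0.7, -0.5, -3.9]
gripper_width: 0.744
grasp_force: 72.4
time: 12.45
tool_pos: [0.545, 0.0759, 0.1107]
tool_rot: [0.001, 0.695, 0.719, 0.001]
contact_force: [0.1, 0.2, -4.8]
gripper_width: 0.742
grasp_force: 72.5
```

```bash

python3 -m inch '[{"dx":0,"dy":0,"dz":0.002,"rx":0,"ry":0,"rz":0},{"dx":0,"dy":0,"dz":0.004,"rx":0,"ry":0,"rz":0},{"dx":0,"dy":0,"dz":0.006,"rx":0,"ry":0,"rz":0},{"dx":0,"dy":0,"dz":0.006,"rx":0,"ry":0,"rz":0}]'
```

```text
time: 12.85
tool_pos: [0.5443, 0.0759, 0.1045]
tool_rot: [-0.0, 0.695, 0.719, -0.0]
contact_force: [-0.1, -0.2, -4.8]
gripper_width: 0.739
grasp_force: 72.8
```

```bash

python3 -m inch '[{"dx":0,"dy":0,"dz":0.002,"rx":0,"ry":0,"rz":0},{"dx":0,"dy":0,"dz":0.004,"rx":0,"ry":0,"rz":0},{"dx":0,"dy":0,"dz":0.004,"rx":0,"ry":0,"rz":0}]'
python3 - <<'E'
from h import *
ims={n:optics.grab_frame(n) for n in("top","side")}
cv2.imwrite("pics/s4.png",cv2.resize(ims["side"][200:340,240:380,::-1],None,fx=4,fy=4))
E
```

```text
time: 13.15
tool_pos: [0.5445, 0.0761, 0.1044]
tool_rot: [-0.0, 0.694, 0.719, -0.0]
contact_force: [-7.9, 1.3, 9.9]
gripper_width: 0.737
grasp_force: 74.4
```

View pics/s4.png

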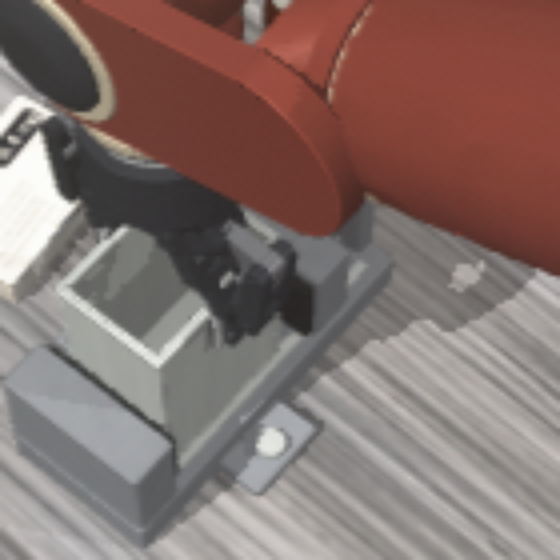

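```bash

python3 -m inch '[{"dx":0,"dy":0,"dz":-0.003,"rx":0,"ry":0,"rz":0},{"dx":0,"dy":0,"dz":-0.003,"rx":0,"ry":0,"rz":0},{"dx":0,"dy":0,"dz":-0.003,"rx":0,"ry":0,"rz":0}]' 1
python3 -m inch '[{"dx":0,"dy":0,"dz":-0.03,"rx":0,"ry":0,"rz":0},{"dx":0,"dy":0,"dz":-0.08,"rx":0,"ry":0,"rz":0},{"dx":0,"dy":0,"dz":-0.14,"rx":0,"ry":0,"rz":0},{"dx":0,"dy":0,"dz":-0.19,"rx":0,"ry":0,"rz":0},{"dx":0,"dy":0,"dz":-0.19,"rx":0,"ry":0,"rz":0}]'
python3 - <<'E'
from h import *;import plan
v=np.load("vise.npy");l=loc(v,[.573,-.1152,.0331+.019]);a=np.arctan2(-l[1],l[2]-.07);print(l,a)
ims={n:optics.grab_frame(n) for n in("top","side")}
M={n:outl(n,"instrument_box") for n in ims}
for n,m in M.items():
    if m is not None:
        ys,xs=np.nonzero(m);print(n,xs.min(),xs.max(),ys.min(),ys.max(), [int(k) for k in np.r_[(q:=np.vstack([proj(n,W(v,np.array([.0245,0,.025])+b)) for b in BB[0]])).min(0),q.max(0)]])
plan.run([[.573,-.1152,.24,v[2]],[.573,-.1152,.0335,v[2]]])
E
```

```text
time: 13.55
tool_pos: [0.5448, 0.0758, 0.1042]
tool_rot: [0.0, 0.695, 0.719, 0.0]
contact_force: [-0.5, -0.2, 0.2]
gripper_width: 1.001
grasp_force: 0.0
time: 14.05
tool_pos: [0.5479, 0.0758, 0.2641]
tool_rot: [0.005, 0.695, 0.719, 0.005]
contact_force: [0.8, -0.1, 0.8]
gripper_width: 1.001
grasp_force: 0.0  File "<stdin>", line 7
SyntaxError: assignment expression cannot be used in a comprehension iterable expression
```

```bash

python3 - <<'E'
from h import *;import plan
v=np.load("vise.npy");l=loc(v,[.573,-.1152,.0331+.019]);a=np.arctan2(-l[1],l[2]-.07);print(l,a)
ims={n:optics.grab_frame(n) for n in("top","side")}
for n in ims:
    m=outl(n,"instrument_box")
    if m is not None:
        q=proj(n,W(v,BB[0]+[.0245,0,.025]))
        ys,xs=np.nonzero(m);print(n,xs.min(),xs.max(),ys.min(),ys.max(),q[:,0].min(),q[:,0].max(),q[:,1].min(),q[:,1].max())
plan.run([[.573,-.1152,.24,v[2]],[.573,-.1152,.0335,v[2]]])
E
```

```text
[-0.16820849 -0.02224009  0.0521    ] 2.248489260085365
top 280 312 230 260 280.8935102726506 323.679075622021 226.87649029980352 264.9969735700549
side 254 309 241 312 253.957843566137 309.5358362250564 241.22224301979276 317.4592686536953
-> [0.573, -0.1152, 0.24, np.float64(1.6063325531039807)] rows 3.9
    {'dx': -0.2399, 'dy': 0.0284, 'dz': 0.0174} rz -0.0003
-> [0.573, -0.1152, 0.0335, np.float64(1.6063325531039807)] rows 4.1
    {'dx': 0.0, 'dy': 0.0, 'dz': 0.2581} rz -0.0
```

```bash

python3 -m inch '[{"dx":-0.2399,"dy":0.0284,"dz":0.0174,"rx":0,"ry":0,"rz":0},{"dx":-0.2399,"dy":0.0284,"dz":0.0174,"rx":0,"ry":0,"rz":0},{"dx":-0.2399,"dy":0.0284,"dz":0.0174,"rx":0,"ry":0,"rz":0},{"dx":-0.2399,"dy":0.0284,"dz":0.0174,"rx":0,"ry":0,"rz":0},{"dx":-0.2399,"dy":0.0284,"dz":0.0174,"rx":0,"ry":0,"rz":0}]' 0
python3 plan.py .573,-.1152,.0335,1.6063
```

```text
time: 14.75
tool_pos: [0.5726, -0.1194, 0.2383]
tool_rot: [-0.002, 0.697, 0.717, -0.002]
contact_force: [-0.1, 0.6, -0.2]
gripper_width: 0.505
grasp_force: 0.0
-> [0.573, -0.1152, 0.0335, 1.6063] rows 4.1
    {'dx': 0.0052, 'dy': 0.0007, 'dz': 0.256} rz -0.0041
```

```bash

python3 -m inch '[{"dx":0,"dy":0,"dz":0.0625,"rx":0,"ry":0,"rz":0},{"dx":0,"dy":0,"dz":0.125,"rx":0,"ry":0,"rz":0},{"dx":0,"dy":0,"dz":0.1875,"rx":0,"ry":0,"rz":0},{"dx":0,"dy":0,"dz":0.256,"rx":0,"ry":0,"rz":0},{"dx":0,"dy":0,"dz":0.256,"rx":0,"ry":0,"rz":0}]'
python3 -m inch '[{"dx":0,"dy":0,"dz":0,"rx":0,"ry":0,"rz":0},{"dx":0,"dy":0,"dz":0,"rx":0,"ry":0,"rz":0},{"dx":0,"dy":0,"dz":0,"rx":0,"ry":0,"rz":0},{"dx":0,"dy":0,"dz":0,"rx":0,"ry":0,"rz":0}]' -1
python3 - <<'E'
from h import *
v=np.load("vise.npy");s=state();l=loc(v,s["tool_pos"]+[0,0,.019]);print(l,np.arctan2(-l[1],l[2]-.07))
a=2.25
for c in range(3):
    print([[round(float(q),4) for q in (30*(np.sin(a+k*np.pi/6)-np.sin(a))/800,-30*(np.cos(a+k*np.pi/6)-np.cos(a))/800)] for k in range(1,6)]);a+=5*np.pi/6
E
```

```text
time: 15.25
tool_pos: [0.5662, -0.112, 0.0275]
tool_rot: [-0.008, 0.694, 0.72, -0.004]
contact_force: [-1.2, 1.7, -1.1]
gripper_width: 0.502
grasp_force: 0.0
time: 15.65
tool_pos: [0.5748, -0.1153, 0.0396]
tool_rot: [0.001, 0.695, 0.719, 0.001]
contact_force: [-3.4, 1.4, 4.0]
gripper_width: 0.159
grasp_force: 58.9
[-0.16833517 -0.02398877  0.05858956] 2.0147811439955454
[[-0.0157, 0.0114], [-0.035, 0.0135], [-0.0527, 0.0056], [-0.0642, -0.0101], [-0.0662, -0.0294]]
[[0.0079, -0.0177], [0.0236, -0.0292], [0.0429, -0.0312], [0.0606, -0.0234], [0.072, -0.0077]]
[[0.0021, 0.0193], [-0.0058, 0.037], [-0.0215, 0.0485], [-0.0408, 0.0505], [-0.0585, 0.0427]]
```

```bash

python3 -m inch '[{"dx":0,"dy":-0.0157,"dz":0.0114,"rx":0,"ry":0,"rz":0},{"dx":0,"dy":-0.035,"dz":0.0135,"rx":0,"ry":0,"rz":0},{"dx":0,"dy":-0.0527,"dz":0.0056,"rx":0,"ry":0,"rz":0},{"dx":0,"dy":-0.0642,"dz":-0.0101,"rx":0,"ry":0,"rz":0},{"dx":0,"dy":-0.0662,"dz":-0.0294,"rx":0,"ry":0,"rz":0}]'
python3 -m inch '[{"dx":0,"dy":0.0079,"dz":-0.0177,"rx":0,"ry":0,"rz":0},{"dx":0,"dy":0.0236,"dz":-0.0292,"rx":0,"ry":0,"rz":0},{"dx":0,"dy":0.0429,"dz":-0.0312,"rx":0,"ry":0,"rz":0},{"dx":0,"dy":0.0606,"dz":-0.0234,"rx":0,"ry":0,"rz":0},{"dx":0,"dy":0.072,"dz":-0.0077,"rx":0,"ry":0,"rz":0}]'
python3 - <<'E'
from h import *
v=np.load("vise.npy");s=state();l=loc(v,s["tool_pos"]+[0,0,.019]);print(l,np.arctan2(-l[1],l[2]-.07))
E
```

```text
time: 16.15
tool_pos: [0.5224, -0.1172, 0.0622]
tool_rot: [0.003, 0.695, 0.719, 0.002]
contact_force: [9.4, 1.0, -8.4]
gripper_width: 0.156
grasp_force: 58.7
time: 16.65
tool_pos: [0.581, -0.115, 0.0707]
tool_rot: [0.001, 0.694, 0.72, 0.001]
contact_force: [-7.5, 2.0, 4.2]
gripper_width: 0.161
grasp_force: 60.3
[-0.1683349  -0.0302781   0.08968029] 0.9944321296971221
```

```bash

python3 -m inch '[{"dx":0,"dy":0.0021,"dz":0.0193,"rx":0,"ry":0,"rz":0},{"dx":0,"dy":-0.0058,"dz":0.037,"rx":0,"ry":0,"rz":0},{"dx":0,"dy":-0.0215,"dz":0.0485,"rx":0,"ry":0,"rz":0},{"dx":0,"dy":-0.0215,"dz":0.0485,"rx":0,"ry":0,"rz":0}]'
python3 - <<'E'
from h import *
v=np.load("vise.npy");s=state();l=loc(v,s["tool_pos"]+[0,0,.019]);print(l,np.arctan2(-l[1],l[2]-.07))
ims={n:optics.grab_frame(n) for n in("top","side")}
for n in ims:
    m=outl(n,"instrument_box")
    if m is not None:
        q=proj(n,W(v,BB[0]+[.03,0,.025]))
        ys,xs=np.nonzero(m);print(n,xs.min(),xs.max(),ys.min(),ys.max(),q[:,0].min(),q[:,0].max(),q[:,1].min(),q[:,1].max())
print(nets.boxes_of("side","jaw")[:1],nets.boxes_of("top","jaw")[:1])
cv2.imwrite("pics/s5.png",np.hstack([cv2.resize(ims[n][y:y+120,x:x+120,::-1],None,fx=3.3,fy=3.3) for n,x,y in(("top",255,190),("side",240,210))]))
E
```

```text
time: 17.05
tool_pos: [0.5639, -0.1157, 0.0321]
tool_rot: [0.002, 0.695, 0.719, 0.002]
contact_force: [-2.7, 3.3, 6.8]
gripper_width: 0.158
grasp_force: 60.9
[-0.16840398 -0.01310726  0.05110527] 2.535107769204527
top 278 320 227 265 278.4517170837869 321.4116067103284 227.0154213483464 265.1248762346227
side 252 308 243 313 252.01618936541934 307.880528653101 243.03624570853182 319.3478547982996
[{'bbox': [311.8, 270.1, 26.6, 37.0], 'confidence': 0.76}] [{'bbox': [258.5, 196.4, 20.7, 23.5], 'confidence': 0.69}]
```

View pics/s5.png

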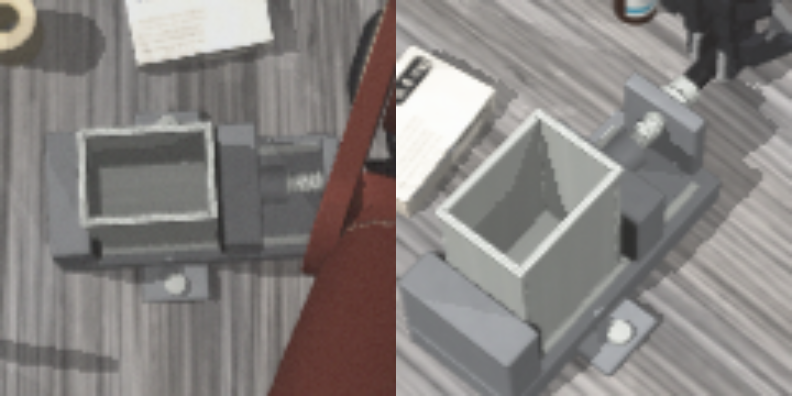

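```bash

python3 -m inch '[{"dx":0,"dy":0,"dz":0,"rx":0,"ry":0,"rz":0},{"dx":0,"dy":0,"dz":0,"rx":0,"ry":0,"rz":0},{"dx":0,"dy":0,"dz":0,"rx":0,"ry":0,"rz":0},{"dx":0,"dy":0,"dz":0,"rx":0,"ry":0,"rz":0}]' 0
python3 -m inch '[{"dx":0,"dy":0,"dz":-0.0625,"rx":0,"ry":0,"rz":0},{"dx":0,"dy":0,"dz":-0.125,"rx":0,"ry":0,"rz":0},{"dx":0,"dy":0,"dz":-0.1875,"rx":0,"ry":0,"rz":0},{"dx":0,"dy":0,"dz":-0.25,"rx":0,"ry":0,"rz":0},{"dx":0,"dy":0,"dz":-0.3,"rx":0,"ry":0,"rz":0}]'
python3 - <<'E'
from h import *;import plan
ims={n:optics.grab_frame(n) for n in("top","side")}
for n in ims:
    cv2.imwrite(f"pics/h_{n}.png",ims[n][:,:,::-1])
    a=cv2.imread(f"pics/{n}0.png").astype(int);r=(slice(220,325),slice(165,240)) if n=="top" else (slice(340,460),slice(140,275))
    print(n,"diff",np.abs(a[r]-ims[n][:,:,::-1][r]).mean())
    print([([round(float(v)) for v in d["bbox"]],round(d["confidence"],2)) for d in nets.boxes_of(n,"spatula_1")][:5])
plan.run([[.5559,.3540,.31,.067+np.pi]])
E
```

```text
time: 17.75
tool_pos: [0.5614, -0.1157, 0.0281]
tool_rot: [0.0, 0.695, 0.719, 0.0]
contact_force: [0.4, 0.1, 0.5]
gripper_width: 0.5
grasp_force: 0.0
time: 18.25
tool_pos: [0.5616, -0.1158, 0.2716]
tool_rot: [0.001, 0.695, 0.719, 0.001]
contact_force: [0.6, 0.2, 0.5]
gripper_width: 0.503
grasp_force: 0.0
top diff 7.986962962962963
[([183, 261, 18, 11], 0.6), ([230, 289, 15, 16], 0.58), ([182, 244, 19, 10], 0.52), ([183, 278, 18, 9], 0.43), ([184, 298, 17, 14], 0.4)]
side diff 7.129691358024691
[([190, 386, 20, 25], 0.68), ([227, 412, 14, 23], 0.67), ([174, 368, 15, 23], 0.55), ([207, 400, 14, 24], 0.5)]
-> [0.5559, 0.354, 0.31, 3.2085926535897933] rows 10.7
    {'dx': 0.1957, 'dy': 0.0044, 'dz': -0.0169} rz -0.3562
    {'dx': 0.1662, 'dy': 0.1035, 'dz': -0.0169} rz -0.3562
    {'dx': 0.0903, 'dy': 0.1737, 'dz': -0.0169} rz -0.3562
```

```bash

python3 -m inch '[{"dx":0.1957,"dy":0.0044,"dz":-0.0169,"rx":0,"ry":0,"rz":-0.3562},{"dx":0.1957,"dy":0.0044,"dz":-0.0169,"rx":0,"ry":0,"rz":-0.3562},{"dx":0.1957,"dy":0.0044,"dz":-0.0169,"rx":0,"ry":0,"rz":-0.3562},{"dx":0.1957,"dy":0.0044,"dz":-0.0169,"rx":0,"ry":0,"rz":-0.3562}]'
python3 -m inch '[{"dx":0.1662,"dy":0.1035,"dz":-0.0169,"rx":0,"ry":0,"rz":-0.3562},{"dx":0.1662,"dy":0.1035,"dz":-0.0169,"rx":0,"ry":0,"rz":-0.3562},{"dx":0.1662,"dy":0.1035,"dz":-0.0169,"rx":0,"ry":0,"rz":-0.3562},{"dx":0.1662,"dy":0.1035,"dz":-0.0169,"rx":0,"ry":0,"rz":-0.3562}]' >/dev/null
python3 -m inch '[{"dx":0.0903,"dy":0.1737,"dz":-0.0169,"rx":0,"ry":0,"rz":-0.3562},{"dx":0.0903,"dy":0.1737,"dz":-0.0169,"rx":0,"ry":0,"rz":-0.3562},{"dx":0.0903,"dy":0.1737,"dz":-0.0169,"rx":0,"ry":0,"rz":-0.3562},{"dx":0.0903,"dy":0.1737,"dz":-0.0169,"rx":0,"ry":0,"rz":-0.3562},{"dx":0.0903,"dy":0.1737,"dz":-0.0169,"rx":0,"ry":0,"rz":-0.3562}]'
python3 plan.py .5559,.3537,.2,3.2086 .5559,.3537,.125,3.2086
```

```text
time: 18.85
tool_pos: [0.5579, 0.0454, 0.2792]
tool_rot: [-0.002, 0.476, 0.88, -0.0]
contact_force: [0.3, -1.1, 0.3]
gripper_width: 0.5
grasp_force: 0.0
time: 19.75
tool_pos: [0.5541, 0.3556, 0.3052]
tool_rot: [-0.002, -0.035, 0.999, -0.001]
contact_force: [0.2, -0.1, 0.1]
gripper_width: 0.5
grasp_force: 0.0
-> [0.5559, 0.3537, 0.2, 3.2086] rows 41.9
    {'dx': -0.0002, 'dy': -0.0003, 'dz': 0.0131} rz -0.4187
    {'dx': -0.0, 'dy': -0.0003, 'dz': 0.0131} rz -0.4187
    {'dx': 0.0002, 'dy': -0.0003, 'dz': 0.0131} rz -0.4187
    {'dx': 0.0003, 'dy': -0.0001, 'dz': 0.0131} rz -0.4187
    {'dx': 0.0003, 'dy': 0.0001, 'dz': 0.0131} rz -0.4187
    {'dx': 0.0002, 'dy': 0.0003, 'dz': 0.0131} rz -0.4187
    {'dx': 0.0, 'dy': 0.0003, 'dz': 0.0131} rz -0.4187
    {'dx': -0.0002, 'dy': 0.0003, 'dz': 0.0131} rz -0.4187
    {'dx': -0.0003, 'dy': 0.0001, 'dz': 0.0131} rz -0.4187
    {'dx': -0.0003, 'dy': -0.0001, 'dz': 0.0131} rz -0.4187
-> [0.5559, 0.3537, 0.125, 3.2086] rows 1.5
    {'dx': 0.0, 'dy': 0.0, 'dz': 0.0938} rz 0.0
```

```bash
sed -i 's|d=np.array(t)-cur;|d=np.array(t)-cur;d[3]=(d[3]+np.pi)%(2*np.pi)-np.pi;|' plan.py
python3 -m inch '[{"dx":-0.001,"dy":-0.001,"dz":0.0625,"rx":0,"ry":0,"rz":0},{"dx":-0.001,"dy":-0.001,"dz":0.125,"rx":0,"ry":0,"rz":0},{"dx":-0.001,"dy":-0.001,"dz":0.17,"rx":0,"ry":0,"rz":0},{"dx":-0.001,"dy":-0.001,"dz":0.21,"rx":0,"ry":0,"rz":0},{"dx":-0.001,"dy":-0.001,"dz":0.225,"rx":0,"ry":0,"rz":0}]'
python3 -m inch '[{"dx":0,"dy":0,"dz":0,"rx":0,"ry":0,"rz":0},{"dx":0,"dy":0,"dz":0,"rx":0,"ry":0,"rz":0},{"dx":0,"dy":0,"dz":0,"rx":0,"ry":0,"rz":0},{"dx":0,"dy":0,"dz":0,"rx":0,"ry":0,"rz":0},{"dx":0,"dy":0,"dz":0,"rx":0,"ry":0,"rz":0}]' -1
```

```text
time: 20.25
tool_pos: [0.553, 0.3505, 0.1219]
tool_rot: [-0.005, -0.032, 0.999, -0.002]
contact_force: [0.7, -0.2, 0.3]
gripper_width: 0.501
grasp_force: 0.0
time: 20.75
tool_pos: [0.5569, 0.3539, 0.1302]
tool_rot: [0.001, -0.034, 0.999, 0.0]
contact_force: [0.1, 0.3, -0.8]
gripper_width: 0.144
grasp_force: 58.4
```

```bash

python3 -m inch '[{"dx":0,"dy":0,"dz":-0.0625,"rx":0,"ry":0,"rz":0},{"dx":0,"dy":0,"dz":-0.125,"rx":0,"ry":0,"rz":0},{"dx":0,"dy":0,"dz":-0.1875,"rx":0,"ry":0,"rz":0},{"dx":0,"dy":0,"dz":-0.2125,"rx":0,"ry":0,"rz":0},{"dx":0,"dy":0,"dz":-0.2125,"rx":0,"ry":0,"rz":0}]'
python3 - <<'E'
from h import *;import plan
v=np.load("vise.npy")
for q in((.008,-.003),(.022,.003),(.038,-.003),(.052,.003)):print(W(v,[*q,0])[0].round(4))
p=W(v,[.008,-.003,0])[0]
plan.run([[p[0],p[1],.3,v[2]+np.pi/2],[p[0],p[1],.154,v[2]+np.pi/2]])
E
```

```text
time: 21.25
tool_pos: [0.558, 0.3545, 0.3055]
tool_rot: [0.005, -0.034, 0.999, 0.002]
contact_force: [-0.3, 0.9, -0.3]
gripper_width: 0.138
grasp_force: 58.5
[0.5475 0.0602 0.    ]
[0.541 0.074 0.   ]
[0.5464 0.0902 0.    ]
[0.54  0.104 0.   ]
-> [np.float64(0.5475115868462812), np.float64(0.06021366752395513), 0.3, np.float64(3.177128879898877)] rows 5.9
    {'dx': 0.0189, 'dy': -0.1831, 'dz': 0.0035} rz 0.0106
    {'dx': 0.016, 'dy': -0.1834, 'dz': 0.0035} rz 0.0106
-> [np.float64(0.5475115868462812), np.float64(0.06021366752395513), 0.154, np.float64(3.177128879898877)] rows 2.9
    {'dx': -0.0, 'dy': 0.0, 'dz': 0.1825} rz -0.0
```

```bash

python3 -m inch '[{"dx":0.0189,"dy":-0.1831,"dz":0.0035,"rx":0,"ry":0,"rz":0.0106},{"dx":0.0189,"dy":-0.1831,"dz":0.0035,"rx":0,"ry":0,"rz":0.0106},{"dx":0.0189,"dy":-0.1831,"dz":0.0035,"rx":0,"ry":0,"rz":0.0106}]' >/dev/null
python3 -m inch '[{"dx":0.016,"dy":-0.1834,"dz":0.0035,"rx":0,"ry":0,"rz":0.0106},{"dx":0.016,"dy":-0.1834,"dz":0.0035,"rx":0,"ry":0,"rz":0.0106},{"dx":0.016,"dy":-0.1834,"dz":0.0035,"rx":0,"ry":0,"rz":0.0106},{"dx":0.016,"dy":-0.1834,"dz":0.0035,"rx":0,"ry":0,"rz":0.0106},{"dx":0.016,"dy":-0.1834,"dz":0.0035,"rx":0,"ry":0,"rz":0.0106}]'
python3 - <<'E'
from h import *;import plan
ims={n:optics.grab_frame(n) for n in("top","side")}
s=state();print(s["tool_pos"])
print("expected tip",[proj(n,s["tool_pos"]-[0,0,.1215]) for n in ims],"handle low",[proj(n,s["tool_pos"]-[0,0,.0455]) for n in ims])
for n in ims: print(n,[([round(float(v)) for v in d["bbox"]],round(d["confidence"],2)) for d in nets.boxes_of(n,"spatula_1")][:6])
cv2.imwrite("pics/c_side.png",ims["side"][:,:,::-1])
plan.run([[.5475,.0602,.156,3.1771]])
E
```

```text
time: 22.05
tool_pos: [0.5451, 0.0584, 0.2913]
tool_rot: [-0.001, -0.017, 1.0, 0.0]
contact_force: [0.8, 0.3, -0.3]
gripper_width: 0.146
grasp_force: 58.8
[0.54533258 0.05996143 0.29191043]
expected tip [array([[308.39708112, 239.10506676]]), array([[286.80719437, 252.65613103]])] handle low [array([[306.59304178, 232.28329344]]), array([[285.37920714, 230.84296319]])]
top [([183, 259, 18, 14], 0.67), ([182, 280, 24, 13], 0.62), ([185, 298, 16, 16], 0.48), ([230, 290, 13, 10], 0.42)]
side [([288, 237, 8, 31], 0.82), ([225, 413, 10, 25], 0.61), ([189, 384, 15, 19], 0.6), ([261, 373, 14, 32], 0.54), ([207, 400, 14, 26], 0.53)]
-> [0.5475, 0.0602, 0.156, 3.1771] rows 2.7
    {'dx': -0.0024, 'dy': -0.0004, 'dz': 0.1705} rz 0.0014
```

```bash

python3 -m inch '[{"dx":-0.0024,"dy":-0.0004,"dz":0.0625,"rx":0,"ry":0,"rz":0},{"dx":-0.0024,"dy":-0.0004,"dz":0.125,"rx":0,"ry":0,"rz":0},{"dx":-0.0024,"dy":-0.0004,"dz":0.155,"rx":0,"ry":0,"rz":0},{"dx":-0.0024,"dy":-0.0004,"dz":0.1705,"rx":0,"ry":0,"rz":0},{"dx":-0.0024,"dy":-0.0004,"dz":0.1705,"rx":0,"ry":0,"rz":0}]'
python3 -m inch '[{"dx":0,"dy":0,"dz":0.003,"rx":0,"ry":0,"rz":0},{"dx":0,"dy":0,"dz":0.006,"rx":0,"ry":0,"rz":0},{"dx":0,"dy":0,"dz":0.006,"rx":0,"ry":0,"rz":0}]'
```

```text
time: 22.75
tool_pos: [0.5466, 0.0598, 0.1547]
tool_rot: [-0.002, -0.018, 1.0, 0.0]
contact_force: [0.2, -0.2, -0.2]
gripper_width: 0.144
grasp_force: 58.8
time: 23.05
tool_pos: [0.5486, 0.0589, 0.1534]
tool_rot: [0.001, -0.018, 1.0, -0.0]
contact_force: [0.1, 0.7, -1.2]
gripper_width: 0.14
grasp_force: 58.8
```

Lower to touch, tilt it toward the wall, release.

```bash

python3 -m inch '[{"dx":0,"dy":0,"dz":0.002,"rx":0,"ry":0,"rz":0},{"dx":0,"dy":0,"dz":0.003,"rx":0,"ry":0,"rz":0},{"dx":0,"dy":0,"dz":0.003,"rx":0,"ry":0,"rz":0}]'
python3 -m inch '[{"dx":0.006,"dy":0,"dz":0,"rx":0,"ry":0,"rz":0},{"dx":0.012,"dy":0,"dz":0,"rx":0,"ry":0,"rz":0},{"dx":0.018,"dy":0,"dz":0.001,"rx":0,"ry":0,"rz":0},{"dx":0.022,"dy":0,"dz":0.001,"rx":0,"ry":0,"rz":0},{"dx":0.022,"dy":0,"dz":0.001,"rx":0,"ry":0,"rz":0}]'
```

```text
time: 23.35
tool_pos: [0.5486, 0.0588, 0.1509]
tool_rot: [0.001, -0.018, 1.0, -0.0]
contact_force: [-0.2, -0.5, 4.9]
gripper_width: 0.142
grasp_force: 59.4
time: 23.85
tool_pos: [0.5317, 0.0582, 0.1507]
tool_rot: [0.003, -0.018, 1.0, -0.0]
contact_force: [3.2, 0.5, 6.5]
gripper_width: 0.139
grasp_force: 59.8
```

```bash

python3 -m inch '[{"dx":0.022,"dy":0,"dz":0,"rx":0,"ry":0,"rz":0},{"dx":0,"dy":0,"dz":0,"rx":0,"ry":0,"rz":0},{"dx":0,"dy":0,"dz":0,"rx":0,"ry":0,"rz":0}]' -0.3
python3 -m inch '[{"dx":0,"dy":0,"dz":-0.03,"rx":0,"ry":0,"rz":0},{"dx":0,"dy":0,"dz":-0.08,"rx":0,"ry":0,"rz":0},{"dx":0,"dy":0,"dz":-0.14,"rx":0,"ry":0,"rz":0},{"dx":0,"dy":0,"dz":-0.19,"rx":0,"ry":0,"rz":0},{"dx":0,"dy":0,"dz":-0.19,"rx":0,"ry":0,"rz":0}]'
python3 - <<'E'
from h import *;import plan
v=np.load("vise.npy")
ims={n:optics.grab_frame(n) for n in("top","side")}
for n in ims: print(n,[([round(float(v)) for v in d["bbox"]],round(d["confidence"],2)) for d in nets.boxes_of(n,"spatula_1")][:6])
print([proj("side",W(v,[.008,y,.175])).round() for y in(-.026,0,.026)])
plan.run([[.5162,.3504,.3,3.2086]])
E
```

```text
time: 24.15
tool_pos: [0.529, 0.0582, 0.1473]
tool_rot: [-0.001, -0.018, 1.0, -0.0]
contact_force: [0.5, -0.3, 0.1]
gripper_width: 0.354
grasp_force: 0.0
time: 24.65
tool_pos: [0.532, 0.0582, 0.308]
tool_rot: [0.005, -0.018, 1.0, -0.0]
contact_force: [-0.2, 0.9, -0.0]
gripper_width: 0.348
grasp_force: 0.0
top [([185, 299, 18, 16], 0.6), ([314, 246, 9, 10], 0.57), ([230, 292, 14, 14], 0.5), ([183, 277, 22, 9], 0.49), ([183, 261, 16, 11], 0.4)]
side [([260, 372, 13, 30], 0.59), ([203, 403, 92, 83], 0.59), ([189, 385, 17, 26], 0.53), ([225, 412, 12, 23], 0.49), ([297, 261, 7, 28], 0.49), ([208, 401, 13, 25], 0.48)]
[array([[277., 244.]]), array([[287., 252.]]), array([[297., 259.]])]
-> [0.5162, 0.3504, 0.3, 3.2086] rows 5.8
    {'dx': 0.0014, 'dy': 0.1827, 'dz': -0.0011} rz -0.0105
    {'dx': -0.0015, 'dy': 0.1827, 'dz': -0.0011} rz -0.0105
```

```bash

python3 -m inch '[{"dx":0.0014,"dy":0.1827,"dz":-0.0011,"rx":0,"ry":0,"rz":-0.0105},{"dx":0.0014,"dy":0.1827,"dz":-0.0011,"rx":0,"ry":0,"rz":-0.0105},{"dx":0.0014,"dy":0.1827,"dz":-0.0011,"rx":0,"ry":0,"rz":-0.0105}]' 0 >/dev/null
python3 -m inch '[{"dx":-0.0015,"dy":0.1827,"dz":-0.0011,"rx":0,"ry":0,"rz":-0.0105},{"dx":-0.0015,"dy":0.1827,"dz":-0.0011,"rx":0,"ry":0,"rz":-0.0105},{"dx":-0.0015,"dy":0.1827,"dz":-0.0011,"rx":0,"ry":0,"rz":-0.0105},{"dx":-0.0015,"dy":0.1827,"dz":-0.0011,"rx":0,"ry":0,"rz":-0.0105},{"dx":-0.0015,"dy":0.1827,"dz":-0.0011,"rx":0,"ry":0,"rz":-0.0105}]'
python3 plan.py .5162,.3504,.126,3.2086
```

```text
time: 25.65
tool_pos: [0.5162, 0.3507, 0.2993]
tool_rot: [-0.002, -0.035, 0.999, -0.001]
contact_force: [0.1, -0.7, -0.2]
gripper_width: 0.5
grasp_force: 0.0
-> [0.5162, 0.3504, 0.126, 3.2086] rows 3.5
    {'dx': -0.0, 'dy': -0.0004, 'dz': 0.2167} rz 0.0013
```

```bash

python3 -m inch '[{"dx":0,"dy":0,"dz":0.0625,"rx":0,"ry":0,"rz":0},{"dx":0,"dy":0,"dz":0.125,"rx":0,"ry":0,"rz":0},{"dx":0,"dy":0,"dz":0.17,"rx":0,"ry":0,"rz":0},{"dx":0,"dy":0,"dz":0.205,"rx":0,"ry":0,"rz":0},{"dx":0,"dy":0,"dz":0.2167,"rx":0,"ry":0,"rz":0}]'
python3 -m inch '[{"dx":0,"dy":0,"dz":0,"rx":0,"ry":0,"rz":0},{"dx":0,"dy":0,"dz":0,"rx":0,"ry":0,"rz":0},{"dx":0,"dy":0,"dz":0,"rx":0,"ry":0,"rz":0},{"dx":0,"dy":0,"dz":0,"rx":0,"ry":0,"rz":0},{"dx":0,"dy":0,"dz":0,"rx":0,"ry":0,"rz":0}]' -1
python3 -m inch '[{"dx":0,"dy":0,"dz":-0.0625,"rx":0,"ry":0,"rz":0},{"dx":0,"dy":0,"dz":-0.125,"rx":0,"ry":0,"rz":0},{"dx":0,"dy":0,"dz":-0.1875,"rx":0,"ry":0,"rz":0},{"dx":0,"dy":0,"dz":-0.225,"rx":0,"ry":0,"rz":0},{"dx":0,"dy":0,"dz":-0.225,"rx":0,"ry":0,"rz":0}]'
python3 plan.py .541,.074,.305,3.1771
```

```text
time: 26.15
tool_pos: [0.5148, 0.3472, 0.1234]
tool_rot: [-0.004, -0.033, 0.999, -0.002]
contact_force: [0.7, -0.5, 0.6]
gripper_width: 0.498
grasp_force: 0.0
time: 26.65
tool_pos: [0.5183, 0.3508, 0.1308]
tool_rot: [0.001, -0.034, 0.999, 0.001]
contact_force: [-0.1, 0.1, 1.9]
gripper_width: 0.141
grasp_force: 58.7
time: 27.15
tool_pos: [0.5196, 0.3516, 0.3174]
tool_rot: [0.006, -0.034, 0.999, 0.003]
contact_force: [0.8, 1.2, -0.3]
gripper_width: 0.142
grasp_force: 58.5
-> [0.541, 0.074, 0.305, 3.1771] rows 5.6
    {'dx': -0.0017, 'dy': -0.174, 'dz': 0.0077} rz 0.0106
    {'dx': -0.0044, 'dy': -0.174, 'dz': 0.0077} rz 0.0106
```

```bash

python3 -m inch '[{"dx":-0.0017,"dy":-0.174,"dz":0.0077,"rx":0,"ry":0,"rz":0.0106},{"dx":-0.0017,"dy":-0.174,"dz":0.0077,"rx":0,"ry":0,"rz":0.0106},{"dx":-0.0017,"dy":-0.174,"dz":0.0077,"rx":0,"ry":0,"rz":0.0106}]' >/dev/null
python3 -m inch '[{"dx":-0.0044,"dy":-0.174,"dz":0.0077,"rx":0,"ry":0,"rz":0.0106},{"dx":-0.0044,"dy":-0.174,"dz":0.0077,"rx":0,"ry":0,"rz":0.0106},{"dx":-0.0044,"dy":-0.174,"dz":0.0077,"rx":0,"ry":0,"rz":0.0106},{"dx":-0.0044,"dy":-0.174,"dz":0.0077,"rx":0,"ry":0,"rz":0.0106},{"dx":-0.0044,"dy":-0.174,"dz":0.0077,"rx":0,"ry":0,"rz":0.0106}]'
python3 - <<'E'
from h import *;import plan
optics.grab_frame("side")
s=state();print("tip exp",proj("side",s["tool_pos"]-[0,0,.1215]))
print([([round(float(v)) for v in d["bbox"]],round(d["confidence"],2)) for d in nets.boxes_of("side","spatula_1") if d["bbox"][1]<300])
plan.run([[.541,.074,.156,3.1771]])
E
```

```text
time: 27.95
tool_pos: [0.5384, 0.0722, 0.2957]
tool_rot: [-0.001, -0.017, 1.0, 0.0]
contact_force: [-0.2, 0.6, -0.4]
gripper_width: 0.141
grasp_force: 58.8
tip exp [[284.70823012 258.058107  ]]
[([284, 238, 9, 46], 0.83), ([298, 258, 8, 24], 0.58)]
-> [0.541, 0.074, 0.156, 3.1771] rows 2.8
    {'dx': -0.0031, 'dy': 0.0004, 'dz': 0.1752} rz 0.0005
```

```bash

python3 -m inch '[{"dx":-0.0031,"dy":0.0004,"dz":0.0625,"rx":0,"ry":0,"rz":0},{"dx":-0.0031,"dy":0.0004,"dz":0.125,"rx":0,"ry":0,"rz":0},{"dx":-0.0031,"dy":0.0004,"dz":0.16,"rx":0,"ry":0,"rz":0},{"dx":-0.0031,"dy":0.0004,"dz":0.1752,"rx":0,"ry":0,"rz":0},{"dx":-0.0031,"dy":0.0004,"dz":0.1752,"rx":0,"ry":0,"rz":0}]' >/dev/null
python3 -m inch '[{"dx":0,"dy":0,"dz":0.003,"rx":0,"ry":0,"rz":0},{"dx":0,"dy":0,"dz":0.006,"rx":0,"ry":0,"rz":0},{"dx":0,"dy":0,"dz":0.008,"rx":0,"ry":0,"rz":0},{"dx":0,"dy":0,"dz":0.008,"rx":0,"ry":0,"rz":0}]'
```

```text
time: 28.95
tool_pos: [0.5423, 0.0735, 0.1518]
tool_rot: [0.002, -0.018, 1.0, 0.0]
contact_force: [0.5, 2.5, 2.4]
gripper_width: 0.144
grasp_force: 61.3
```

```bash

python3 -m inch '[{"dx":-0.006,"dy":0,"dz":0.002,"rx":0,"ry":0,"rz":0},{"dx":-0.012,"dy":0,"dz":0.002,"rx":0,"ry":0,"rz":0},{"dx":-0.018,"dy":0,"dz":0.003,"rx":0,"ry":0,"rz":0},{"dx":-0.022,"dy":0,"dz":0.003,"rx":0,"ry":0,"rz":0},{"dx":-0.022,"dy":0,"dz":0.003,"rx":0,"ry":0,"rz":0}]'
python3 -m inch '[{"dx":0,"dy":0,"dz":0,"rx":0,"ry":0,"rz":0},{"dx":0,"dy":0,"dz":0,"rx":0,"ry":0,"rz":0},{"dx":0,"dy":0,"dz":0,"rx":0,"ry":0,"rz":0}]' -0.3
python3 -m inch '[{"dx":0,"dy":0,"dz":-0.03,"rx":0,"ry":0,"rz":0},{"dx":0,"dy":0,"dz":-0.08,"rx":0,"ry":0,"rz":0},{"dx":0,"dy":0,"dz":-0.14,"rx":0,"ry":0,"rz":0},{"dx":0,"dy":0,"dz":-0.19,"rx":0,"ry":0,"rz":0},{"dx":0,"dy":0,"dz":-0.19,"rx":0,"ry":0,"rz":0}]'
python3 - <<'E'
from h import *;import plan
v=np.load("vise.npy")
ims={n:optics.grab_frame(n) for n in("top","side")}
for n in ims: print(n,[([round(float(v)) for v in d["bbox"]],round(d["confidence"],2)) for d in nets.boxes_of(n,"spatula_1")][:8])
print([proj("side",W(v,[.022,y,.175])).round() for y in(-.026,0,.026)])
plan.run([[.4736,.3490,.3,3.2086]])
E
```

```text
time: 29.45
tool_pos: [0.5596, 0.0735, 0.1504]
tool_rot: [0.0, -0.017, 1.0, -0.0]
contact_force: [-3.0, 0.2, 9.5]
gripper_width: 0.142
grasp_force: 61.4
time: 29.75
tool_pos: [0.5585, 0.0735, 0.1473]
tool_rot: [-0.0, -0.018, 1.0, -0.0]
contact_force: [0.2, 0.2, -0.4]
gripper_width: 0.349
grasp_force: 0.0
time: 30.25
tool_pos: [0.5616, 0.0736, 0.3078]
tool_rot: [0.006, -0.018, 1.0, -0.0]
contact_force: [0.3, -0.1, 0.2]
gripper_width: 0.353
grasp_force: 0.0
top [([183, 279, 22, 8], 0.69), ([186, 299, 13, 13], 0.64), ([230, 291, 14, 15], 0.48)]
side [([279, 264, 17, 42], 0.54), ([225, 413, 11, 22], 0.52), ([300, 260, 10, 22], 0.48), ([260, 373, 14, 29], 0.46), ([206, 397, 15, 28], 0.44), ([310, 205, 12, 25], 0.43)]
[array([[272., 249.]]), array([[282., 257.]]), array([[293., 264.]])]
-> [0.4736, 0.349, 0.3, 3.2086] rows 5.8
    {'dx': 0.0467, 'dy': 0.1738, 'dz': -0.0015} rz -0.0106
    {'dx': 0.0439, 'dy': 0.1746, 'dz': -0.0015} rz -0.0106
```

```bash

python3 -m inch '[{"dx":0.0467,"dy":0.1738,"dz":-0.0015,"rx":0,"ry":0,"rz":-0.0106},{"dx":0.0467,"dy":0.1738,"dz":-0.0015,"rx":0,"ry":0,"rz":-0.0106},{"dx":0.0467,"dy":0.1738,"dz":-0.0015,"rx":0,"ry":0,"rz":-0.0106}]' 0 >/dev/null
python3 -m inch '[{"dx":0.0439,"dy":0.1746,"dz":-0.0015,"rx":0,"ry":0,"rz":-0.0106},{"dx":0.0439,"dy":0.1746,"dz":-0.0015,"rx":0,"ry":0,"rz":-0.0106},{"dx":0.0439,"dy":0.1746,"dz":-0.0015,"rx":0,"ry":0,"rz":-0.0106},{"dx":0.0439,"dy":0.1746,"dz":-0.0015,"rx":0,"ry":0,"rz":-0.0106},{"dx":0.0439,"dy":0.1746,"dz":-0.0015,"rx":0,"ry":0,"rz":-0.0106}]'
python3 plan.py .4736,.3490,.126,3.2086
```

```text
time: 31.25
tool_pos: [0.4732, 0.3494, 0.2994]
tool_rot: [-0.002, -0.035, 0.999, -0.001]
contact_force: [-0.5, -0.8, 0.3]
gripper_width: 0.502
grasp_force: 0.0
-> [0.4736, 0.349, 0.126, 3.2086] rows 3.5
    {'dx': -0.0005, 'dy': -0.0005, 'dz': 0.2168} rz 0.0014
```

```bash

python3 -m inch '[{"dx":0,"dy":0,"dz":0.0625,"rx":0,"ry":0,"rz":0},{"dx":0,"dy":0,"dz":0.125,"rx":0,"ry":0,"rz":0},{"dx":0,"dy":0,"dz":0.17,"rx":0,"ry":0,"rz":0},{"dx":0,"dy":0,"dz":0.205,"rx":0,"ry":0,"rz":0},{"dx":0,"dy":0,"dz":0.2167,"rx":0,"ry":0,"rz":0}]'
python3 -m inch '[{"dx":0,"dy":0,"dz":0,"rx":0,"ry":0,"rz":0},{"dx":0,"dy":0,"dz":0,"rx":0,"ry":0,"rz":0},{"dx":0,"dy":0,"dz":0,"rx":0,"ry":0,"rz":0},{"dx":0,"dy":0,"dz":0,"rx":0,"ry":0,"rz":0},{"dx":0,"dy":0,"dz":0,"rx":0,"ry":0,"rz":0}]' -1
python3 -m inch '[{"dx":0,"dy":0,"dz":-0.0625,"rx":0,"ry":0,"rz":0},{"dx":0,"dy":0,"dz":-0.125,"rx":0,"ry":0,"rz":0},{"dx":0,"dy":0,"dz":-0.1875,"rx":0,"ry":0,"rz":0},{"dx":0,"dy":0,"dz":-0.225,"rx":0,"ry":0,"rz":0},{"dx":0,"dy":0,"dz":-0.225,"rx":0,"ry":0,"rz":0}]'
python3 plan.py .5464,.0902,.305,3.1771
```

```text
time: 31.75
tool_pos: [0.4721, 0.346, 0.1233]
tool_rot: [-0.004, -0.032, 0.999, -0.002]
contact_force: [-0.1, -0.3, -0.9]
gripper_width: 0.503
grasp_force: 0.0
time: 32.25
tool_pos: [0.4751, 0.3495, 0.1304]
tool_rot: [0.001, -0.034, 0.999, 0.001]
contact_force: [-0.5, 0.6, 1.7]
gripper_width: 0.145
grasp_force: 58.7
time: 32.75
tool_pos: [0.4765, 0.3504, 0.3169]
tool_rot: [0.006, -0.034, 0.999, 0.003]
contact_force: [0.9, 0.6, -0.2]
gripper_width: 0.143
grasp_force: 58.5
-> [0.5464, 0.0902, 0.305, 3.1771] rows 5.4
    {'dx': -0.0327, 'dy': -0.1652, 'dz': 0.0074} rz 0.0106
    {'dx': -0.0353, 'dy': -0.1647, 'dz': 0.0074} rz 0.0106
```

```bash

python3 -m inch '[{"dx":-0.027,"dy":-0.1616,"dz":0.0074,"rx":0,"ry":0,"rz":0.0106},{"dx":-0.027,"dy":-0.1616,"dz":0.0074,"rx":0,"ry":0,"rz":0.0106},{"dx":-0.027,"dy":-0.1616,"dz":0.0074,"rx":0,"ry":0,"rz":0.0106}]' >/dev/null
python3 -m inch '[{"dx":-0.0296,"dy":-0.1611,"dz":0.0074,"rx":0,"ry":0,"rz":0.0106},{"dx":-0.0296,"dy":-0.1611,"dz":0.0074,"rx":0,"ry":0,"rz":0.0106},{"dx":-0.0296,"dy":-0.1611,"dz":0.0074,"rx":0,"ry":0,"rz":0.0106},{"dx":-0.0296,"dy":-0.1611,"dz":0.0074,"rx":0,"ry":0,"rz":0.0106},{"dx":-0.0296,"dy":-0.1611,"dz":0.0074,"rx":0,"ry":0,"rz":0.0106}]'
python3 - <<'E'
from h import *;import plan
optics.grab_frame("side")
s=state();print("tip exp",proj("side",s["tool_pos"]-[0,0,.1215]))
print([([round(float(v)) for v in d["bbox"]],round(d["confidence"],2)) for d in nets.boxes_of("side","spatula_1") if d["bbox"][1]<300])
plan.run([[.5372,.0959,.156,3.1771]])
E
```

```text
time: 33.55
tool_pos: [0.5345, 0.0937, 0.2959]
tool_rot: [-0.001, -0.017, 1.0, 0.0]
contact_force: [-0.3, 0.6, -1.4]
gripper_width: 0.141
grasp_force: 58.7
tip exp [[278.47030179 266.61847404]]
[([282, 275, 12, 14], 0.69), ([300, 260, 9, 21], 0.63), ([279, 243, 11, 52], 0.5)]
-> [0.5372, 0.0959, 0.156, 3.1771] rows 2.8
    {'dx': -0.0035, 'dy': 0.0011, 'dz': 0.1755} rz 0.0005
```

```bash

python3 -m inch '[{"dx":-0.0035,"dy":0.0011,"dz":0.0625,"rx":0,"ry":0,"rz":0},{"dx":-0.0035,"dy":0.0011,"dz":0.11,"rx":0,"ry":0,"rz":0},{"dx":-0.0035,"dy":0.0011,"dz":0.145,"rx":0,"ry":0,"rz":0},{"dx":-0.0035,"dy":0.0011,"dz":0.1755,"rx":0,"ry":0,"rz":0},{"dx":-0.0035,"dy":0.0011,"dz":0.1755,"rx":0,"ry":0,"rz":0}]'
python3 -m inch '[{"dx":0,"dy":0,"dz":0.003,"rx":0,"ry":0,"rz":0},{"dx":0,"dy":0,"dz":0.006,"rx":0,"ry":0,"rz":0},{"dx":0,"dy":0,"dz":0.008,"rx":0,"ry":0,"rz":0},{"dx":0,"dy":0,"dz":0.008,"rx":0,"ry":0,"rz":0}]'
```

```text
time: 34.15
tool_pos: [0.5349, 0.0963, 0.1527]
tool_rot: [-0.003, -0.019, 1.0, 0.0]
contact_force: [-0.4, -0.5, -0.5]
gripper_width: 0.142
grasp_force: 61.4
time: 34.55
tool_pos: [0.538, 0.0951, 0.1509]
tool_rot: [0.001, -0.018, 1.0, 0.0]
contact_force: [0.8, -0.2, -1.6]
gripper_width: 0.14
grasp_force: 61.3
```

```bash

python3 -m inch '[{"dx":0,"dy":0,"dz":0.002,"rx":0,"ry":0,"rz":0},{"dx":0.006,"dy":0,"dz":0.003,"rx":0,"ry":0,"rz":0},{"dx":0.012,"dy":0,"dz":0.003,"rx":0,"ry":0,"rz":0},{"dx":0.016,"dy":0,"dz":0.004,"rx":0,"ry":0,"rz":0},{"dx":0.016,"dy":0,"dz":0.004,"rx":0,"ry":0,"rz":0}]'
python3 -m inch '[{"dx":0,"dy":0,"dz":0,"rx":0,"ry":0,"rz":0},{"dx":0,"dy":0,"dz":0,"rx":0,"ry":0,"rz":0},{"dx":0,"dy":0,"dz":0,"rx":0,"ry":0,"rz":0}]' -0.5
python3 -m inch '[{"dx":0,"dy":0,"dz":-0.03,"rx":0,"ry":0,"rz":0},{"dx":0,"dy":0,"dz":-0.08,"rx":0,"ry":0,"rz":0},{"dx":0,"dy":0,"dz":-0.14,"rx":0,"ry":0,"rz":0},{"dx":0,"dy":0,"dz":-0.19,"rx":0,"ry":0,"rz":0},{"dx":0,"dy":0,"dz":-0.19,"rx":0,"ry":0,"rz":0}]'
python3 - <<'E'
from h import *;import plan
v=np.load("vise.npy")
ims={n:optics.grab_frame(n) for n in("top","side")}
for n in ims: print(n,[([round(float(v)) for v in d["bbox"]],round(d["confidence"],2)) for d in nets.boxes_of(n,"spatula_1")][:8])
print([proj("side",W(v,[.044,y,.175])).round() for y in(-.026,0,.026)])
plan.run([[.4314,.3440,.3,3.2086]])
E
```

```text
time: 35.05
tool_pos: [0.5275, 0.0946, 0.15]
tool_rot: [0.004, -0.018, 1.0, 0.0]
contact_force: [2.0, 0.3, 6.6]
gripper_width: 0.141
grasp_force: 61.9
time: 35.35
tool_pos: [0.5238, 0.0945, 0.1459]
tool_rot: [-0.001, -0.018, 1.0, -0.0]
contact_force: [0.2, 0.1, -0.3]
gripper_width: 0.244
grasp_force: 0.0
time: 35.85
tool_pos: [0.5273, 0.0947, 0.3064]
tool_rot: [0.006, -0.018, 1.0, 0.0]
contact_force: [0.4, -0.3, -0.0]
gripper_width: 0.251
grasp_force: 0.0
top [([186, 298, 18, 13], 0.58), ([230, 289, 12, 13], 0.51), ([296, 248, 6, 6], 0.5)]
side [([277, 260, 16, 35], 0.74), ([289, 271, 8, 24], 0.61), ([261, 374, 18, 30], 0.48), ([299, 260, 13, 23], 0.44)]
[array([[264., 257.]]), array([[274., 264.]]), array([[285., 272.]])]
-> [0.4314, 0.344, 0.3, 3.2086] rows 5.3
    {'dx': 0.0523, 'dy': 0.1579, 'dz': -0.0021} rz -0.0106
    {'dx': 0.0497, 'dy': 0.1587, 'dz': -0.0021} rz -0.0106
```

```bash

python3 -m inch '[{"dx":0.0523,"dy":0.1579,"dz":-0.0021,"rx":0,"ry":0,"rz":-0.0106},{"dx":0.0523,"dy":0.1579,"dz":-0.0021,"rx":0,"ry":0,"rz":-0.0106},{"dx":0.0523,"dy":0.1579,"dz":-0.0021,"rx":0,"ry":0,"rz":-0.0106}]' 0 >/dev/null
python3 -m inch '[{"dx":0.0497,"dy":0.1587,"dz":-0.0021,"rx":0,"ry":0,"rz":-0.0106},{"dx":0.0497,"dy":0.1587,"dz":-0.0021,"rx":0,"ry":0,"rz":-0.0106},{"dx":0.0497,"dy":0.1587,"dz":-0.0021,"rx":0,"ry":0,"rz":-0.0106},{"dx":0.0497,"dy":0.1587,"dz":-0.0021,"rx":0,"ry":0,"rz":-0.0106},{"dx":0.0497,"dy":0.1587,"dz":-0.0021,"rx":0,"ry":0,"rz":-0.0106}]'
python3 plan.py .4314,.344,.126,3.2086
```

```text
time: 36.85
tool_pos: [0.4314, 0.3439, 0.2998]
tool_rot: [-0.002, -0.034, 0.999, -0.001]
contact_force: [-0.2, -0.4, -0.5]
gripper_width: 0.499
grasp_force: 0.0
-> [0.4314, 0.344, 0.126, 3.2086] rows 3.5
    {'dx': -0.0, 'dy': 0.0001, 'dz': 0.2173} rz 0.001
```

```bash

python3 -m inch '[{"dx":0,"dy":0,"dz":0.0625,"rx":0,"ry":0,"rz":0},{"dx":0,"dy":0,"dz":0.125,"rx":0,"ry":0,"rz":0},{"dx":0,"dy":0,"dz":0.17,"rx":0,"ry":0,"rz":0},{"dx":0,"dy":0,"dz":0.205,"rx":0,"ry":0,"rz":0},{"dx":0,"dy":0,"dz":0.217,"rx":0,"ry":0,"rz":0}]'
python3 -m inch '[{"dx":0,"dy":0,"dz":0,"rx":0,"ry":0,"rz":0},{"dx":0,"dy":0,"dz":0,"rx":0,"ry":0,"rz":0},{"dx":0,"dy":0,"dz":0,"rx":0,"ry":0,"rz":0},{"dx":0,"dy":0,"dz":0,"rx":0,"ry":0,"rz":0},{"dx":0,"dy":0,"dz":0,"rx":0,"ry":0,"rz":0}]' -1
python3 -m inch '[{"dx":0,"dy":0,"dz":-0.0625,"rx":0,"ry":0,"rz":0},{"dx":0,"dy":0,"dz":-0.125,"rx":0,"ry":0,"rz":0},{"dx":0,"dy":0,"dz":-0.1875,"rx":0,"ry":0,"rz":0},{"dx":0,"dy":0,"dz":-0.225,"rx":0,"ry":0,"rz":0},{"dx":0,"dy":0,"dz":-0.225,"rx":0,"ry":0,"rz":0}]'
python3 plan.py .5487,.1123,.305,3.1771
```

```text
time: 37.35
tool_pos: [0.4302, 0.341, 0.1235]
tool_rot: [-0.004, -0.032, 0.999, -0.002]
contact_force: [-0.4, 0.5, 0.2]
gripper_width: 0.5
grasp_force: 0.0
time: 37.85
tool_pos: [0.4331, 0.3446, 0.1303]
tool_rot: [0.001, -0.034, 0.999, 0.001]
contact_force: [-0.4, -0.3, 2.5]
gripper_width: 0.146
grasp_force: 58.7
time: 38.35
tool_pos: [0.4344, 0.3455, 0.3165]
tool_rot: [0.005, -0.034, 0.999, 0.003]
contact_force: [-0.0, -0.1, -0.3]
gripper_width: 0.14
grasp_force: 58.5
-> [0.5487, 0.1123, 0.305, 3.1771] rows 5.2
    {'dx': -0.0615, 'dy': -0.1502, 'dz': 0.0072} rz 0.0106
    {'dx': -0.0639, 'dy': -0.1492, 'dz': 0.0072} rz 0.0106
```

```bash

python3 -m inch '[{"dx":-0.0615,"dy":-0.1502,"dz":0.0072,"rx":0,"ry":0,"rz":0.0106},{"dx":-0.0615,"dy":-0.1502,"dz":0.0072,"rx":0,"ry":0,"rz":0.0106},{"dx":-0.0615,"dy":-0.1502,"dz":0.0072,"rx":0,"ry":0,"rz":0.0106}]' >/dev/null
python3 -m inch '[{"dx":-0.0639,"dy":-0.1492,"dz":0.0072,"rx":0,"ry":0,"rz":0.0106},{"dx":-0.0639,"dy":-0.1492,"dz":0.0072,"rx":0,"ry":0,"rz":0.0106},{"dx":-0.0639,"dy":-0.1492,"dz":0.0072,"rx":0,"ry":0,"rz":0.0106},{"dx":-0.0639,"dy":-0.1492,"dz":0.0072,"rx":0,"ry":0,"rz":0.0106},{"dx":-0.0639,"dy":-0.1492,"dz":0.0072,"rx":0,"ry":0,"rz":0.0106}]'
python3 - <<'E'
from h import *;import plan
im=optics.grab_frame("side")
s=state();print("tip exp",proj("side",s["tool_pos"]-[0,0,.1215]))
print([([round(float(v)) for v in d["bbox"]],round(d["confidence"],2)) for d in nets.boxes_of("side","spatula_1") if d["bbox"][1]<300])
cv2.imwrite("pics/s6.png",cv2.resize(im[190:330,230:370,::-1],None,fx=4,fy=4))
plan.run([[.5487,.1123,.156,3.1771]])
E
```

```text
time: 39.15
tool_pos: [0.5463, 0.1106, 0.296]
tool_rot: [-0.001, -0.017, 1.0, 0.0]
contact_force: [-1.4, -0.7, 0.3]
gripper_width: 0.142
grasp_force: 58.7
tip exp [[267.71729215 268.84179877]]
[([267, 248, 14, 49], 0.78), ([277, 264, 18, 39], 0.77), ([292, 268, 10, 28], 0.67), ([300, 259, 8, 17], 0.41)]
-> [0.5487, 0.1123, 0.156, 3.1771] rows 2.8
    {'dx': -0.0033, 'dy': 0.0006, 'dz': 0.1758} rz 0.0005
```

View pics/s6.png

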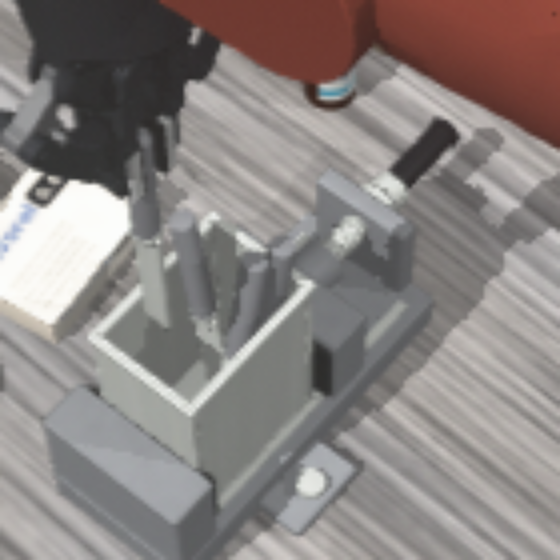

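```bash

python3 -m inch '[{"dx":-0.0033,"dy":0.0006,"dz":0.0625,"rx":0,"ry":0,"rz":0},{"dx":-0.0033,"dy":0.0006,"dz":0.11,"rx":0,"ry":0,"rz":0},{"dx":-0.0033,"dy":0.0006,"dz":0.145,"rx":0,"ry":0,"rz":0},{"dx":-0.0033,"dy":0.0006,"dz":0.1758,"rx":0,"ry":0,"rz":0},{"dx":-0.0033,"dy":0.0006,"dz":0.1758,"rx":0,"ry":0,"rz":0}]'
python3 -m inch '[{"dx":0,"dy":0,"dz":0.003,"rx":0,"ry":0,"rz":0},{"dx":0,"dy":0,"dz":0.006,"rx":0,"ry":0,"rz":0},{"dx":0,"dy":0,"dz":0.009,"rx":0,"ry":0,"rz":0},{"dx":0,"dy":0,"dz":0.009,"rx":0,"ry":0,"rz":0}]'
```

```text
time: 39.75
tool_pos: [0.5469, 0.1127, 0.1535]
tool_rot: [-0.003, -0.019, 1.0, -0.0]
contact_force: [0.1, 0.0, -0.4]
gripper_width: 0.141
grasp_force: 59.6
time: 40.15
tool_pos: [0.5503, 0.1117, 0.1513]
tool_rot: [0.002, -0.018, 1.0, 0.0]
contact_force: [-0.9, 0.7, 5.1]
gripper_width: 0.139
grasp_force: 59.7
```

```bash

python3 -m inch '[{"dx":-0.005,"dy":0,"dz":0,"rx":0,"ry":0,"rz":0},{"dx":-0.01,"dy":0,"dz":0,"rx":0,"ry":0,"rz":0},{"dx":-0.015,"dy":0,"dz":0.001,"rx":0,"ry":0,"rz":0},{"dx":-0.015,"dy":0,"dz":0.001,"rx":0,"ry":0,"rz":0}]'
python3 -m inch '[{"dx":0,"dy":0,"dz":0,"rx":0,"ry":0,"rz":0},{"dx":0,"dy":0,"dz":0,"rx":0,"ry":0,"rz":0},{"dx":0,"dy":0,"dz":0,"rx":0,"ry":0,"rz":0}]' -0.5
python3 -m inch '[{"dx":0,"dy":0,"dz":-0.03,"rx":0,"ry":0,"rz":0},{"dx":0,"dy":0,"dz":-0.08,"rx":0,"ry":0,"rz":0},{"dx":0,"dy":0,"dz":-0.14,"rx":0,"ry":0,"rz":0},{"dx":0,"dy":0,"dz":-0.2,"rx":0,"ry":0,"rz":0},{"dx":0,"dy":0,"dz":-0.23,"rx":0,"ry":0,"rz":0}]'
python3 -m inch '[{"dx":0,"dy":-0.06,"dz":0,"rx":0,"ry":0,"rz":0},{"dx":0,"dy":-0.12,"dz":0,"rx":0,"ry":0,"rz":0},{"dx":0,"dy":-0.18,"dz":0,"rx":0,"ry":0,"rz":0},{"dx":0,"dy":-0.24,"dz":0,"rx":0,"ry":0,"rz":0},{"dx":0,"dy":-0.3,"dz":0,"rx":0,"ry":0,"rz":0}]'
python3 - <<'E'
from h import *
v=np.load("vise.npy")
ims={n:optics.grab_frame(n) for n in("top","side")}
for n in ims: print(n,[([round(float(v)) for v in d["bbox"]],round(d["confidence"],2)) for d in nets.boxes_of(n,"spatula_1")][:8])
print(nets.boxes_of("side","holder")[:1])
m=outl("side","instrument_box");q=proj("side",W(v,BB[0]+[.03,0,.025]));ys,xs=np.nonzero(m);print(xs.min(),xs.max(),ys.min(),ys.max(),q.min(0),q.max(0))
for nm in("tape_roll","vial","tablet_box"):print(nm,[d["bbox"] for d in nets.boxes_of("side",nm)[:1]])
o=[cv2.resize(ims[n][y:y+130,x:x+130,::-1],(390,390),interpolation=cv2.INTER_CUBIC) for n,x,y in(("top",245,180),("side",230,200))]
cv2.imwrite("pics/s7.png",np.hstack(o))
E
```

```text
time: 40.55
tool_pos: [0.5622, 0.112, 0.1507]
tool_rot: [0.001, -0.018, 1.0, 0.0]
contact_force: [-2.3, 0.0, 8.0]
gripper_width: 0.141
grasp_force: 60.6
time: 40.85
tool_pos: [0.561, 0.1118, 0.1481]
tool_rot: [-0.0, -0.018, 1.0, -0.0]
contact_force: [-1.3, 0.2, 0.3]
gripper_width: 0.246
grasp_force: 0.0
time: 41.35
tool_pos: [0.5624, 0.1119, 0.338]
tool_rot: [0.004, -0.018, 1.0, 0.0]
contact_force: [-0.1, -0.5, -0.2]
gripper_width: 0.25
grasp_force: 0.0
time: 41.85
tool_pos: [0.5693, -0.1298, 0.3322]
tool_rot: [-0.0, -0.018, 1.0, 0.0]
contact_force: [1.0, -0.3, 0.3]
gripper_width: 0.248
grasp_force: 0.0
top [([307, 243, 25, 19], 0.72), ([229, 291, 14, 17], 0.67), ([314, 248, 11, 5], 0.6), ([314, 254, 88, 63], 0.46)]
side [([291, 267, 13, 30], 0.68), ([287, 265, 20, 44], 0.59), ([301, 258, 11, 19], 0.54), ([281, 262, 12, 47], 0.53), ([260, 372, 13, 30], 0.47), ([313, 204, 13, 18], 0.45)]
[{'bbox': [285.4, 266.8, 21.1, 42.9], 'confidence': 0.66}]
253 306 249 312 [252.01618937 243.03624571] [307.88052865 319.3478548 ]
tape_roll [[200.4, 291.5, 27.0, 31.0]]
vial [[311.8, 204.2, 16.3, 20.3]]
tablet_box [[245.3, 249.7, 60.4, 47.2]]
```

```bash
python3 - <<'E'
from h import *
ims={n:optics.grab_frame(n) for n in("top","side")}
for n in ims: print(n,[([round(float(v)) for v in d["bbox"]],round(d["confidence"],2)) for d in nets.boxes_of(n,"holder")])
a=cv2.imread("pics/h_side.png");b=ims["side"][:,:,::-1]
w=[(i[350:450,150:260].min(2)>200) for i in(a,b)];print([q.sum() for q in w],[np.argwhere(q).mean(0) for q in w])
# spatula pixel tops inside box area: purple count sanity
print(state()["contact_force"])
print(ticket.job_done())
E
```

```text
top [([314, 232, 13, 13], 0.69), ([191, 274, 35, 81], 0.55), ([315, 252, 90, 62], 0.52)]
side [([205, 404, 93, 88], 0.86)]
[np.int64(2020), np.int64(2625)] [array([52.24752475, 48.66881188]), array([49.26933333, 49.91466667])]
[ 0.14637274  0.09376453 -0.09664502]
the job is handed in; nothing more can be done
None
```

I handed the job in at about 42 s. The box stands in the vise with the jaw cranked roughly 4 mm past first touch. All four spatulas are in it blade down, and the holder and bystanders are where they were. I could not measure the clamp force or the final tip heights directly, and the hand-in gave no verdict.

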